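# Put away the pile of blood-sampling supplies

### The arm

A 6-joint arm with a two-finger parallel gripper is mounted at the origin on the work surface. World frame = base frame: x ahead of the robot, y to its left, z up, the work surface at z = 0. Lengths are in m, angles in rad, forces in N, time in s.
With the tool pointing down it reaches from about 0.325 to 0.85 m from the base axis. Payload 15.5 kg.
Tool frame: the origin (TCP) lies midway between the tips of the shut fingers; the grasp point (between the pads) lies 19 mm behind it (arm.grip_depth is the z of the grasp point in the tool frame, in m); z points along the fingers, y is the direction in which the jaws open and shut (so a half turn about z gives the same grasp; the last joint's range is limited). The gripper opens to 91 mm and grips with 3 to 60 N. Pads are 32 mm wide; open, the fingers measure 118 mm over their backs; the gripper's body (76 mm by 178 mm) begins 60 mm behind the grasp point.
Start: joints at [-1.437, 0.494, 1.345, -0, 1.302, -0.096], TCP at [0.142, -0.609, 0.214] pointing down, gripper open.
Joint ranges: [-2.91, 2.91], [-0.82, 2.16], [0.22, 2.67], [-1.22, 4.37], [0.12, 2.79], [-3.08, 3.08]. Speed limits (rad/s): [1.89, 1.89, 2.57, 3.01, 3.01, 3.01].

### API

Orientations are given as a rotation vector (axis times angle).
In Python, from bench import monitor, vision, hand_in, arm gives the robot as it stands. The module is installed in compiled form; this text tells all that it offers.
- The arm moves only by the tool step_arm, never from a script. Its argument "rows" is a list that holds one entry, the list of rows, each a list of 7 numbers: the shift along the world's x, y, z scaled (see below), then the turn, a rotation vector about the world's x, y, z scaled (see below), then the opening, from -1 (shut) to 1 (fully open). In form: [[[x, y, z, rx, ry, rz, hand], ...]]. A call has 1 to 20 rows; each row is the pose to reach, as a shift and turn from the pose commanded when the call began; what a row does not reach only later rows make up. The controller multiplies each number of a shift by 10 cm and each number of a turn by pi/4 rad. A row lasts 1/12 s, in which the tool goes at most 41.7 mm and 7.16 degrees, less where a joint would pass 70% of its speed; a pose out of reach is approached as far as the arm can. A call with a number of a shift or a turn outside -1 to 1 is refused whole. A call with a gripper value outside its range is refused whole. The fingers move at their own pace and stop on an object; "newtons" is the grip in N (left out, the last holds). Time passes only in rows, so rows that repeat a pose let the fingers close. It gives the time, the measured TCP pose, the force and the opening at its end, in the units of the state.
- monitor.observe(): the state, without advancing time (a new reading comes with each control period).
- vision.read_camera(name): name is "scene" or "side" or "wrist"; returns a dict with "pixels" (384x512x3 uint8, red, green, blue), "intrinsics" (3x3 intrinsics, pixels), "k1" (the pictures are not rectified: a ray, as slopes to the right and down, at radius r is drawn at 1 + k1 r^2 times it, then the intrinsics apply), "eye" and "attitude" of the camera in the world. Camera axes: x right, y down, z forward; pixel columns grow to the right and rows downward; lengths in m; the calibration is good to about 2 mm. A picture is of the moment at which its call begins. There is no depth.
- hand_in(): hands the job in, once; it reports no verdict.
The state is a dict: "clock": time; "joint_positions": joint angles; "qvel": joint speeds; "effort": joint torques, N m; "tcp_pos": TCP position; "tcp_rot": TCP orientation; "wrist_force": force on the tool from outside, world axes, zero at the start; "torque": the same for the moment, N m; "width": finger opening in m.
Only numpy, scipy, OpenCV 4.12 (cv2) and the standard library are available. Lean on these libraries where they do the work, as an engineer would, in place of code of your own. Each camera call takes 0.05 s, during which the arm holds its last target.

### The job

Take the pile of supplies on the sampling table apart from the top down and put each thing straight away in its own place: first the tape roll over the post of its stand, then the box of slides in the small tray, then the carton in the middle-sized tray, and last the empty tube rack in the long tray, each centred and lying flat on the base or floor. The slides are glass, so keep their box level and set it down gently, and leave the wash bottle and the full sample rack alone.

Things in the scene. Friction and masses are not known exactly. Their poses are not given: they have to be found in the camera images.
- tape_roll: roll of white paper tape lying flat, a ring: outer diameter 44 mm, hole 28 mm, 25 mm high; 40 g. Origin: centre of its underside; z is the roll's axis. At the start it is the top thing of the stack, lying on the slide box
- slide_box: closed black plastic box of glass microscope slides, 80 mm (x) x 34 mm (y) x 32 mm high, a grey seam round it; about 180 g. Origin: centre of its underside; z up. At the start it lies on the carton
- carton: closed brown cardboard carton with a white paper strip along it, 96 mm (x) x 58 mm (y) x 45 mm high, firm; about 150 g. Origin: centre of its underside; z up. At the start it lies on the tube rack
- rack: empty white foam tube rack, a solid block 170 mm (x) x 60 mm (y) x 40 mm high, dotted with grey tube holes on top; about 160 g. Origin: centre of its underside; z up. At the start it stands on the table at the bottom of the stack
- tape_stand: fixed stand for the tape roll: grey round base 68 mm in diameter and 6 mm thick with an upright steel post at its centre, 12 mm in diameter, top of the post 42 mm above the table. Origin: centre of its underside; z up
- slide_tray: place of the slide box: fixed open aluminium tray, the smallest of three: 98 x 52 mm inside (long side along its x), 106 x 60 mm outside; walls 4 mm thick, 12 mm high over all, floor 4 mm thick, so the floor's upper face is at 4 mm and the rim at 12 mm above the table. Origin: centre of its underside, on the table; z up
- carton_tray: place of the carton: fixed open aluminium tray, the middle-sized of three, the least elongated: 114 x 76 mm inside (long side along its x), 122 x 84 mm outside; walls 4 mm thick, 12 mm high over all, floor 4 mm thick, so the floor's upper face is at 4 mm and the rim at 12 mm above the table. Origin: centre of its underside, on the table; z up
- rack_tray: place of the empty tube rack: fixed open aluminium tray, the longest of three: 188 x 78 mm inside (long side along its x), 196 x 86 mm outside; walls 4 mm thick, 12 mm high over all, floor 4 mm thick, so the floor's upper face is at 4 mm and the rim at 12 mm above the table. Origin: centre of its underside, on the table; z up
- wash_bottle: bystander: loose clear plastic wash bottle, diameter 64 mm, 153 mm high over the cap with a thin bent spout to 195 mm, beyond the work as seen from the robot; leave it alone. Origin: centre of its underside
- sample_rack: bystander: loose white rack full of green-capped sample tubes, 136 mm (x) x 73 mm (y), 90 mm high over the caps, at the left edge of the work; leave it alone. Origin: centre of its underside
Mind the look-alikes: they are no part of the job. Of the things shaped like the slide_box, the black one is meant. What is shaped like the slide_tray but pink is not meant.

How it is judged:
By the outcome, as a careful person would: the job done as asked, in the order asked, and still so for the second after the job is handed in, with the robot touching nothing.
It also fails if it takes over 126 s, if anything falls off the work surface, if the arm or the gripper's body presses on something with over 40 N, if the wrist force passes 120 N, or if a joint passes its speed limit or range.

## Working session

There is one attempt and no reset: what is moved stays moved. The work goes in short steps, Python scripts to look and compute and a tool call to move; the robot and the scene stay as the last step left them, time stands still between calls to the robot, and variables do not carry over. Pictures are saved under pics/ and viewed, and the job is handed in when it is done.

Besides the shell and the picture viewer there is one more tool, called after "Call:" by a JSON object that holds its "fn" and its "kwargs", one argument or row to a line. step_arm: Moves the arm, as the interface text tells. Shifts and turns lie within -1 to 1; 1 stands for 10 cm of shift or pi/4 rad of turn. Its arguments: {"type":"object","properties":{"rows":{"type":"array","items":{"type":"array","items":{"type":"array","items":{"type":"number"}}}},"newtons":{"type":"number"}},"required":["rows"]}

```bash
mkdir -p pics; cat > h.py <<'E'
import numpy as np, cv2
from scipy.spatial.transform import Rotation as R
def snap(v,name,tag):
    d=v.read_camera(name); cv2.imwrite(f'pics/{tag}.png',d['pixels'][:,:,::-1])
    np.savez(f'pics/{tag}.npz',**{k:np.array(d[k]) for k in d}); return d
def att(a):
    a=np.array(a)
    if a.shape==(3,3): return a
    if a.shape==(3,): return R.from_rotvec(a).as_matrix()
    raise Exception(a)
def load(tag): return dict(np.load(f'pics/{tag}.npz'))
def proj(d,P):
    P=np.atleast_2d(P).astype(float); c=(P-d['eye'])@att(d['attitude'])
    s=c[:,:2]/c[:,2:]; r2=(s**2).sum(1,keepdims=True); s=s*(1+d['k1']*r2)
    K=d['intrinsics']; return np.c_[s[:,0]*K[0,0]+K[0,2],s[:,1]*K[1,1]+K[1,2]]
def ray(d,uv):
    K=d['intrinsics']; uv=np.atleast_2d(uv).astype(float)
    dd=np.c_[(uv[:,0]-K[0,2])/K[0,0],(uv[:,1]-K[1,2])/K[1,1]]; s=dd.copy()
    for _ in range(30): s=dd/(1+d['k1']*(s**2).sum(1,keepdims=True))
    return np.c_[s,np.ones(len(s))]@att(d['attitude']).T
def onz(d,uv,z):
    r=ray(d,uv); e=np.array(d['eye']); z=np.broadcast_to(z,len(r))
    return e+r*((z-e[2])/r[:,2])[:,None]
E
python3 - <<'E'
from bench import monitor, vision, hand_in, arm
from h import *
print(monitor.observe(), arm.grip_depth)
for n in ['scene','side','wrist']:
    d=snap(vision,n,n+'0'); print(n,d['intrinsics'],d['k1'],d['eye'],d['attitude'])
E
```

```text
{'clock': 0.0, 'joint_positions': array([-1.43651473e+00,  4.94157001e-01,  1.34617820e+00,  2.37873602e-05,
        1.30244481e+00, -9.55210036e-02]), 'qvel': array([-1.67125765e-03,  1.38959512e-03,  2.26665208e-03,  3.76835135e-04,
       -5.83010635e-05,  5.16414809e-04]), 'effort': array([ 2.76767103e-03, -8.78805184e+01, -3.81851578e+01,  7.07205408e-02,
        5.29256032e-02, -1.25523693e-04]), 'tcp_pos': array([ 0.14231211, -0.60818539,  0.21333858]), 'tcp_rot': array([-3.11969871e+00, -3.60033313e-01,  1.28595489e-07]), 'wrist_force': array([ 0.44219264, -0.33064435, -0.30162924]), 'torque': array([ 0.02622248, -0.00658574, -0.01256871]), 'width': 0.09139783875075566} -0.0188
scene [[402.04531868   0.         255.74822686]
 [  0.         402.04531868 190.45842777]
 [  0.           0.           1.        ]] -0.08601500437757693 [ 1.14855667 -0.52270769  0.99104892] [-2.26184092 -0.92619467  0.37744104]
side [[481.32251002   0.         247.37705936]
 [  0.         481.32251002 188.40592341]
 [  0.           0.           1.        ]] -0.13972192862952618 [-0.15500135 -0.86203812  1.44365706] [-2.28675521  0.82943698 -0.29472773]
wrist [[295.47991776   0.         252.28684451]
 [  0.         295.47991776 192.75542397]
 [  0.           0.           1.        ]] -0.033598443362419565 [ 0.20566178 -0.59418837  0.38311419] [ 2.30971529 -1.83161845 -0.21708916]
```

View pics/scene0.png

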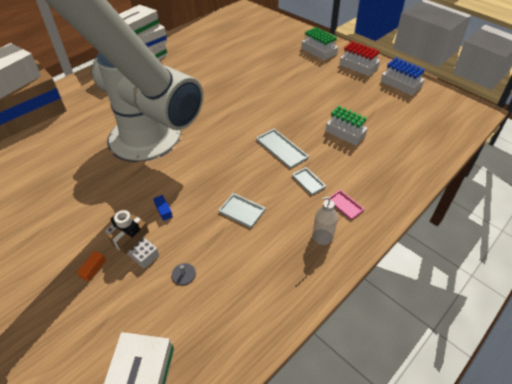

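View pics/side0.png

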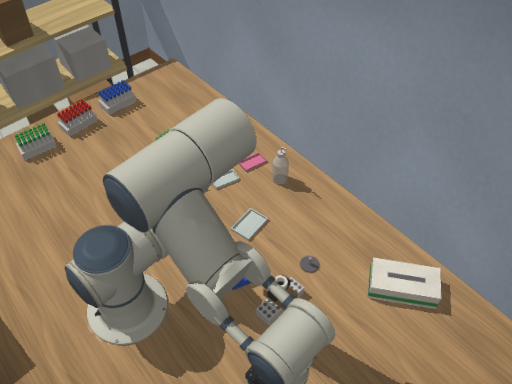

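View pics/wrist0.png

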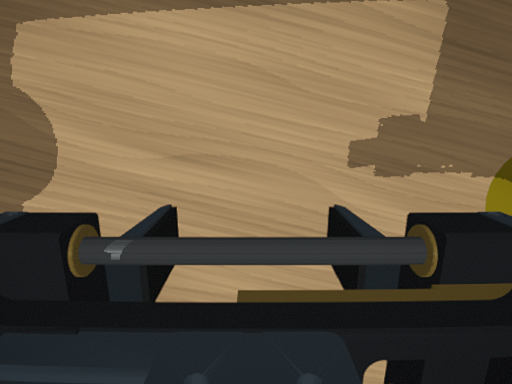

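The scene view shows the stack around (130,230), the stand at (183,272), the carton tray at (242,210), the slide tray at (308,181), the rack tray at (282,148), and the bystanders. The wrist view shows only bare table. I'll zoom in on the work.

```bash
python3 - <<'E'
from h import *
d=load('scene0'); im=cv2.imread('pics/scene0.png')
cv2.imwrite('pics/z1.png',cv2.resize(im[190:300,60:210],None,fx=5,fy=5,interpolation=cv2.INTER_CUBIC))
cv2.imwrite('pics/z2.png',cv2.resize(im[120:240,205:375],None,fx=4.5,fy=4.5,interpolation=cv2.INTER_CUBIC))
for n,uv,z in [('tape',(123,217),.142),('stand',(183,274),.006),('ctray',(242,210),.012),('stray',(309,181),.012),('rtray',(282,148),.012),('bottle',(322,240),0),('srack',(346,125),.05)]: print(n,onz(d,uv,z).round(3))
E
```

```text
tape [[ 0.407 -0.312  0.142]]
stand [[ 0.586 -0.271  0.006]]
ctray [[0.542 0.001 0.012]]
stray [[0.613 0.244 0.012]]
rtray [[0.437 0.302 0.012]]
bottle [[0.79  0.094 0.   ]]
srack [[0.549 0.528 0.05 ]]
```

View pics/z1.png

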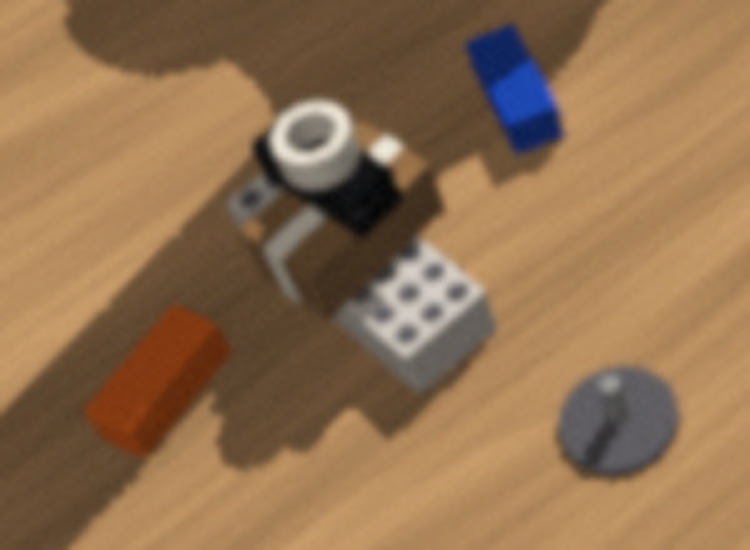

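View pics/z2.png

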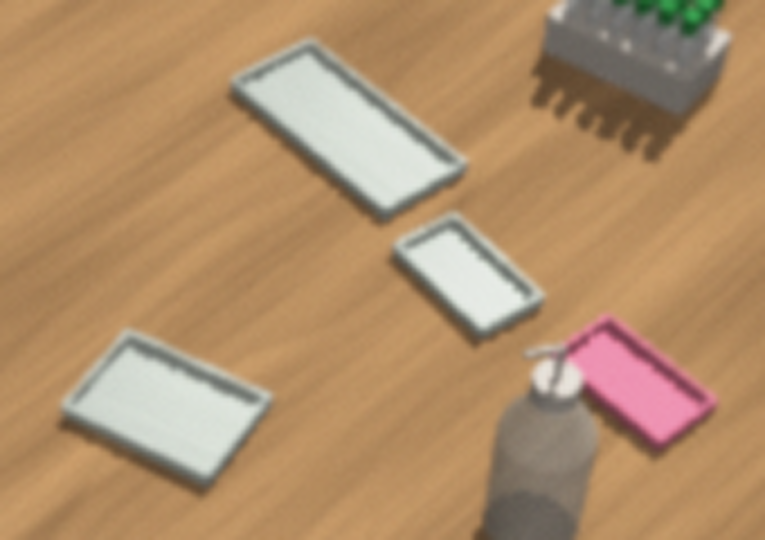

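```bash
python3 - <<'E'
from h import *
d=load('wrist0'); T=np.array([0.14231211,-0.60818539,0.21333858]); RT=R.from_rotvec([-3.1197,-.36003,0]).as_matrix()
print('eye in tool',RT.T@(d['eye']-T),'\nR cam in tool',RT.T@att(d['attitude']))
print(onz(d,[(0,0),(511,0),(256,100),(256,192)],0))
d=load('scene0')
def q(pts,ox,oy,f): return np.array(pts)/f+np.array([ox,oy])
for n,pts,z in [('r',[(232,80),(313,38),(467,163),(387,212)],.012),('s',[(393,244),(455,213),(544,296),(482,335)],.012),('c',[(64,402),(128,330),(271,397),(206,485)],.012)]:
    P=onz(d,q(pts,205,120,4.5)-.4,z)[:,:2]; print(n,P.round(3).tolist(),P.mean(0).round(3),[np.linalg.norm(P[i]-P[i-1]).round(3) for i in range(4)])
    v=(P[3]-P[0])+(P[2]-P[1]); 
    print(np.degrees(np.arctan2(P[2]-P[1],1)[1]*0), [np.degrees(np.arctan2(*(P[i]-P[i-1])[::-1])).round(1) for i in range(4)])
z=q([(488,297),(408,355)],60,190,5)-.4
P=onz(d,z,.04); print('rack end',P,np.degrees(np.arctan2(*(P[1]-P[0])[1::-1])))
print('stand post',onz(d,q([(610,380)],60,190,5)-.4,.042), onz(d,q([(618,418)],60,190,5)-.4,.006))
E
```

```text
eye in tool [ 0.06489571  0.00060038 -0.1697676 ] 
R cam in tool [[ 1.59064375e-04 -9.72062414e-01 -2.34722469e-01]
 [ 9.99998269e-01 -2.80572525e-04  1.83961129e-03]
 [-1.85407367e-03 -2.34722356e-01  9.72060686e-01]]
[[ 0.27780959 -0.26781298  0.        ]
 [ 0.4176869  -0.8632377   0.        ]
 [ 0.23230348 -0.59296048  0.        ]
 [ 0.11783552 -0.62009709  0.        ]]
r [[0.328, 0.279], [0.339, 0.365], [0.532, 0.337], [0.523, 0.252]] [0.431 0.308] [np.float64(0.197), np.float64(0.087), np.float64(0.195), np.float64(0.085)]
-0.0 [np.float64(172.0), np.float64(82.7), np.float64(-8.4), np.float64(-96.0)]
s [[0.549, 0.229], [0.562, 0.287], [0.665, 0.266], [0.656, 0.205]] [0.608 0.247] [np.float64(0.11), np.float64(0.059), np.float64(0.105), np.float64(0.062)]
-0.0 [np.float64(167.3), np.float64(78.1), np.float64(-11.5), np.float64(-97.8)]
c [[0.486, -0.047], [0.469, 0.03], [0.587, 0.057], [0.609, -0.028]] [0.538 0.003] [np.float64(0.124), np.float64(0.079), np.float64(0.121), np.float64(0.088)]
0.0 [np.float64(-171.4), np.float64(102.5), np.float64(12.8), np.float64(-75.6)]
rack end [[ 0.48927783 -0.28160628  0.04      ]
 [ 0.48876826 -0.33655316  0.04      ]] -90.53133263350496
stand post [[ 0.58352427 -0.2668803   0.042     ]] [[ 0.58485654 -0.26943018  0.006     ]]
```

Call:
{"fn": "step_arm", "kwargs": {
  "rows": [
    [[0.7,1,0.6,0,0,0,1],[0.7,1,0.6,0,0,0,1],[0.7,1,0.6,0,0,0,1],[0.7,1,0.6,0,0,0,1],[0.7,1,0.6,0,0,0,1]]
  ]
}}

```text
clock: 0.57
tcp_pos: [0.214, -0.5071, 0.2757]
tcp_rot: [3.118, 0.364, 0.001]
wrist_force: [0.1, -0.1, -1.3]
width: 0.0913
```

Call:
{"fn": "step_arm", "kwargs": {
  "rows": [
    [[0.8,1,0.6,0,0,0,1],[0.8,1,0.6,0,0,0,1],[0.8,1,0.6,0,0,0,1],[0.8,1,0.6,0,0,0,1],[0.8,1,0.6,0,0,0,1]]
  ]
}}

```text
clock: 0.98
tcp_pos: [0.2941, -0.4075, 0.3353]
tcp_rot: [3.119, 0.364, 0.002]
wrist_force: [0.3, -0.4, 0.2]
width: 0.091
```

Call:
{"fn": "step_arm", "kwargs": {
  "rows": [
    [[0.8,1,0.5,0,0,0,1],[0.8,1,0.5,0,0,0,1],[0.8,1,0.5,0,0,0,1],[0.8,1,0.5,0,0,0,1],[0.8,1,0.5,0,0,0,1],[0.8,1,0.5,0,0,0,1]]
  ]
}}

```text
clock: 1.48
tcp_pos: [0.3722, -0.3093, 0.3832]
tcp_rot: [-3.121, -0.361, 0.001]
wrist_force: [-0.1, 0.0, 0.2]
width: 0.091
```

```bash
python3 - <<'E'
from bench import vision
from h import *
for n in ['wrist','side','scene']:
    snap(vision,n,n+'1')
E
```

```text
(no output)
```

View pics/wrist1.png

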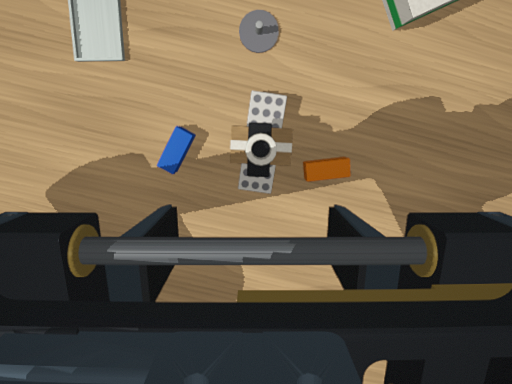

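```bash
python3 - <<'E'
from h import *
im=cv2.imread('pics/wrist1.png')
cv2.imwrite('pics/z3.png',cv2.resize(im[85:200,200:330],None,fx=5,fy=5,interpolation=cv2.INTER_CUBIC))
cv2.imwrite('pics/z4.png',cv2.resize(im[0:70,60:290],None,fx=3.4,fy=3.4,interpolation=cv2.INTER_CUBIC))
E
```

```text
(no output)
```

View pics/z3.png

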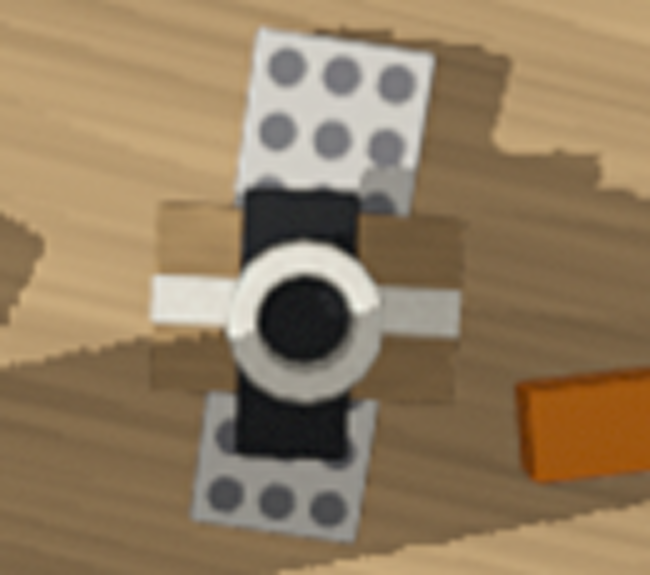

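View pics/z4.png

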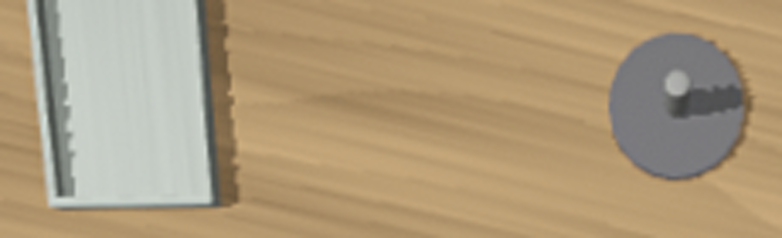

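The wrist view puts the tape at (260,149), on a slide box lying along the tool's x. The carton lies across the rack, and the rack shows at both ends. The stand base is at (258,31).

```bash
python3 - <<'E'
from h import *
d=load('wrist1')
def q(pts,ox,oy,f): return np.array(pts)/f+np.array([ox,oy])-.5+.5/f
Z=lambda p:q(p,200,85,5); S=lambda p:q(p,60,0,3.4)
ang=lambda v:np.degrees(np.arctan2(v[1],v[0])).round(1)
def pr(n,P): print(n,P[:,:2].round(4).tolist(),'mean',P.mean(0).round(4))
# tape: fit top ring outer ellipse hand extents, hole
pr('tape outer',onz(d,Z([(228,312),(383,312),(305,240),(305,395)]),.142))
pr('tape hole',onz(d,Z([(260,318),(349,318),(304,275),(304,361)]),.142))
B=onz(d,Z([(243,190),(357,190),(346,458),(236,452)]),.117); pr('box',B); print([np.linalg.norm(B[i]-B[i-1]).round(4) for i in range(4)],ang(B[0]-B[3]),ang(B[1]-B[2]))
C=onz(d,Z([(158,201),(463,217),(455,404),(151,388)]),.085); pr('carton',C); print([np.linalg.norm(C[i]-C[i-1]).round(4) for i in range(4)],ang(C[0]-C[1]),ang(C[3]-C[2]),ang(C[0]-C[3]))
K=onz(d,Z([(259,27),(435,55),(356,542),(191,520)]),.04); pr('rack',K); print([np.linalg.norm(K[i]-K[i-1]).round(4) for i in range(4)],ang(K[0]-K[3]),ang(K[1]-K[2]))
pr('stand base',onz(d,S([(610,106),(745,106),(677,33),(677,180)]),.006)); print(onz(d,S([(677,82)]),.042))
E
```

```text
tape outer [[0.3999, -0.294], [0.4097, -0.3357], [0.4238, -0.3101], [0.3824, -0.3201]] mean [ 0.404 -0.315  0.142]
tape hole [[0.4004, -0.303], [0.406, -0.327], [0.4145, -0.3121], [0.3916, -0.3176]] mean [ 0.4031 -0.3149  0.142 ]
box [[0.4327, -0.2904], [0.4402, -0.3223], [0.3635, -0.3381], [0.3578, -0.3056]] mean [ 0.3986 -0.3141  0.117 ]
[np.float64(0.0765), np.float64(0.0328), np.float64(0.0783), np.float64(0.033)] 11.5 11.6
carton [[0.4233, -0.2652], [0.4402, -0.3583], [0.3832, -0.3709], [0.366, -0.2754]] mean [ 0.4032 -0.3175  0.085 ]
[np.float64(0.0582), np.float64(0.0946), np.float64(0.0584), np.float64(0.097)] 100.3 100.2 10.1
rack [[0.4847, -0.2828], [0.4895, -0.3417], [0.322, -0.3565], [0.3164, -0.2974]] mean [ 0.4032 -0.3196  0.04  ]
[np.float64(0.1689), np.float64(0.0591), np.float64(0.1682), np.float64(0.0594)] 4.9 5.0
stand base [[0.5769, -0.2397], [0.5924, -0.3052], [0.617, -0.2644], [0.5509, -0.2803]] mean [ 0.5843 -0.2724  0.006 ]
[[ 0.58482028 -0.27130399  0.042     ]]
```

Call:
{"fn": "step_arm", "kwargs": {
  "rows": [
    [[0.32,-0.06,-1,0,0,0,1],[0.32,-0.06,-1,0,0,0,1],[0.32,-0.06,-1,0,0,0,1],[0.32,-0.06,-1,0,0,0,1]]
  ]
}}

```text
clock: 1.97
tcp_pos: [0.4028, -0.3141, 0.2791]
tcp_rot: [-3.115, -0.358, 0.008]
wrist_force: [-0.5, -0.4, -0.5]
width: 0.0916
```

Call:
{"fn": "step_arm", "kwargs": {
  "rows": [
    [[0,0,-0.4,0,0,0,1],[0,0,-0.8,0,0,0,1],[0,0,-1,0,0,0,1],[0,0,-1,0,0,0,1],[0,0,-1,0,0,0,1]]
  ]
}}

```text
clock: 2.38
tcp_pos: [0.404, -0.3153, 0.1847]
tcp_rot: [-3.121, -0.359, 0.001]
wrist_force: [0.2, -0.6, 0.3]
width: 0.0912
```

Call:
{"fn": "step_arm", "kwargs": {
  "rows": [
    [[0,0,-0.3,0,0,0,1],[0,0,-0.5,0,0,0,1],[0,0,-0.63,0,0,0,1],[0,0,-0.63,0,0,0,1],[0,0,-0.63,0,0,0,1]]
  ]
}}

```text
clock: 2.8
tcp_pos: [0.405, -0.3156, 0.1227]
tcp_rot: [3.119, 0.36, 0.002]
wrist_force: [0.5, 0.1, 0.5]
width: 0.0913
```

```bash
python3 - <<'E'
from bench import vision,monitor
from h import *
print(monitor.observe()['tcp_pos'])
a=snap(vision,'scene','scene2')['pixels'];b=snap(vision,'wrist','wrist2')['pixels']
c=np.hstack([cv2.resize(a[190:290,80:180],(390,390),interpolation=2),cv2.resize(b[:,60:450],(390,390))])
cv2.imwrite('pics/c2.png',c[:,:,::-1])
E
```

```text
[ 0.40499861 -0.31563414  0.12269918]
```

View pics/c2.png

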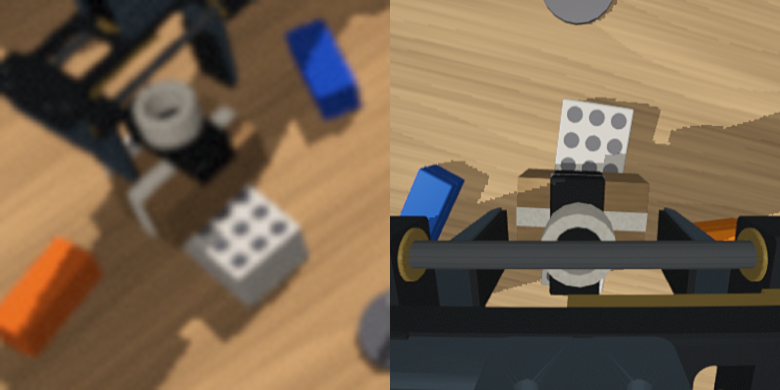

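Tape ring sits midway between the fingers. Closing gently.

Call:
{"fn": "step_arm", "kwargs": {
  "rows": [
    [[0,0,0,0,0,0,-0.3],[0,0,0,0,0,0,-0.3],[0,0,0,0,0,0,-0.3],[0,0,0,0,0,0,-0.3],[0,0,0,0,0,0,-0.3],[0,0,0,0,0,0,-0.3],[0,0,0,0,0,0,-0.3],[0,0,0,0,0,0,-0.3]]
  ],
  "newtons": 12
}}

```text
clock: 3.57
tcp_pos: [0.4044, -0.3146, 0.1209]
tcp_rot: [-3.121, -0.36, 0.0]
wrist_force: [-0.4, 0.3, 0.2]
width: 0.0439
```

Call:
{"fn": "step_arm", "kwargs": {
  "rows": [
    [[0,0,0.15,0,0,0,-0.3],[0,0,0.4,0,0,0,-0.3],[0.2,0.05,0.5,0,0,0,-0.3],[0.5,0.12,0.5,0,0,0,-0.3],[0.8,0.22,0.5,0,0,0,-0.3],[0.9,0.22,0.5,0,0,0,-0.3],[0.9,0.22,0.5,0,0,0,-0.3]]
  ]
}}

```text
clock: 4.15
tcp_pos: [0.4965, -0.2921, 0.1707]
tcp_rot: [3.12, 0.363, 0.001]
wrist_force: [-0.1, 0.5, -0.1]
width: 0.0442
```

Call:
{"fn": "step_arm", "kwargs": {
  "rows": [
    [[0.3,0.08,-0.2,0,0,0,-0.3],[0.6,0.16,-0.6,0,0,0,-0.3],[0.91,0.22,-0.9,0,0,0,-0.3],[0.91,0.22,-0.9,0,0,0,-0.3],[0.91,0.22,-0.9,0,0,0,-0.3],[0.91,0.22,-0.9,0,0,0,-0.3]]
  ]
}}

```text
clock: 4.65
tcp_pos: [0.5843, -0.2707, 0.0807]
tcp_rot: [-3.12, -0.361, 0.002]
wrist_force: [0.7, -0.2, 0.5]
width: 0.0442
```

```bash
python3 - <<'E'
from bench import vision,monitor
from h import *
s=monitor.observe();print(s['tcp_pos'],s['width'])
a=snap(vision,'scene','scene3')['pixels'];b=snap(vision,'side','side3')['pixels']
c=np.hstack([cv2.resize(a[230:310,140:220],(400,400),interpolation=2),cv2.resize(b[220:300,270:350],(400,400),interpolation=2)])
cv2.imwrite('pics/c3.png',c[:,:,::-1])
E
```

```text
[ 0.58426843 -0.27073789  0.08069203] 0.0441603104790346
```

View pics/c3.png

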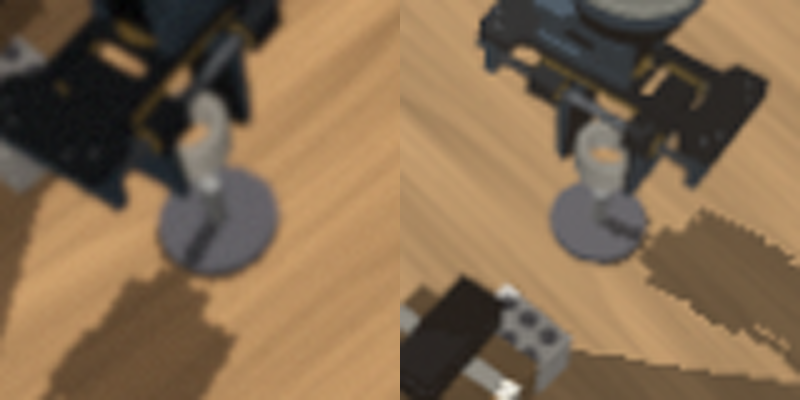

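```bash
python3 - <<'E'
from bench import vision,monitor
from h import *
a=snap(vision,'wrist','wrist3')['pixels']; b=load('scene3')['pixels']
c=np.hstack([cv2.resize(a[:,:],(512,384)),cv2.resize(b[240:280,165:195],(288,384),interpolation=2)])
cv2.imwrite('pics/c3w.png',c[:,:,::-1])
E
```

```text
(no output)
```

View pics/c3w.png

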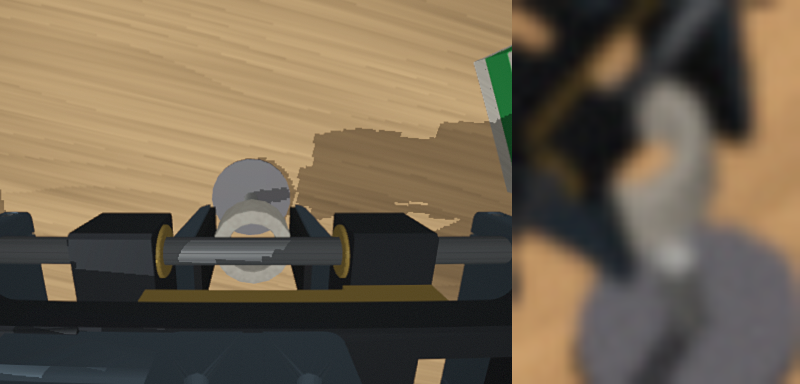

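```bash
cat >> h.py <<'E'
def overlay(tag,rings,crop,f,out):
    d=load(tag); im=d['pixels'][:,:,::-1].copy(); x0,y0,x1,y1=crop
    im=cv2.resize(im[y0:y1,x0:x1],None,fx=f,fy=f,interpolation=cv2.INTER_CUBIC)
    for P,col in rings:
        uv=(proj(d,P)-[x0,y0]+.5)*f-.5
        cv2.polylines(im,[np.round(uv*8).astype(int).reshape(-1,1,2)],True,col,1,cv2.LINE_AA,3)
    cv2.imwrite(out,im); return im
def circ(c,r,z,tilt=None):
    t=np.linspace(0,2*np.pi,40); return np.c_[c[0]+r*np.cos(t),c[1]+r*np.sin(t),0*t+z]
def rect(c,l,w,yaw,z):
    P=np.array([[l,w],[l,-w],[-l,-w],[-l,w]])/2; a=np.radians(yaw); M=np.array([[np.cos(a),-np.sin(a)],[np.sin(a),np.cos(a)]])
    return np.c_[P@M.T+c[:2],np.full(4,z)]
E
python3 - <<'E'
from h import *
c=(.5843,-.2707); R_=[(circ(c,.022,.0767),(0,0,255)),(circ(c,.022,.1017),(0,255,0)),(circ(c,.014,.1017),(255,255,0)),(circ(c,.034,.006),(255,0,255)),(circ(c,.006,.042),(0,255,255))]
a=overlay('scene3',R_,(155,240,205,300),6,'pics/o.png');b=overlay('side3',R_,(290,225,340,285),6,'pics/o.png');e=overlay('wrist3',R_,(200,150,320,300),2.4,'pics/o.png')
cv2.imwrite('pics/o3.png',np.hstack([a,b]));cv2.imwrite('pics/o3w.png',np.hstack([a,b,e[:360,:200]]))
E
```

```text
(no output)
```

View pics/o3w.png

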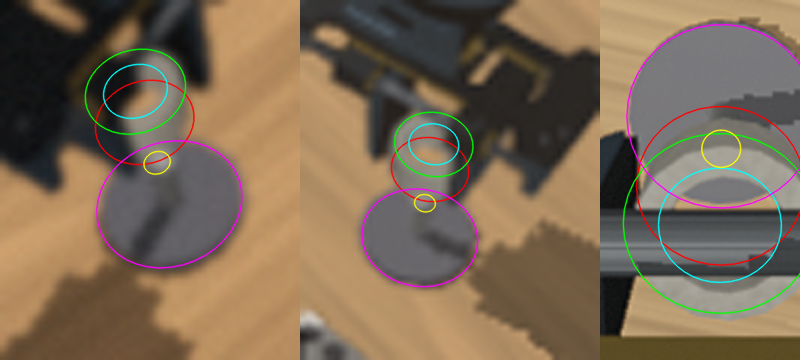

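The level-ring overlay matches in all three views, so the tape is level and centred over the post. What looked like tilt was the fingers hiding part of the ring. Descending.

Call:
{"fn": "step_arm", "kwargs": {
  "rows": [
    [[0,0,-0.2,0,0,0,-0.3],[0,0,-0.4,0,0,0,-0.3],[0,0,-0.55,0,0,0,-0.3],[0,0,-0.63,0,0,0,-0.3],[0,0,-0.68,0,0,0,-0.3],[0,0,-0.695,0,0,0,-0.3],[0,0,-0.695,0,0,0,-0.3]]
  ]
}}

```text
clock: 5.38
tcp_pos: [0.5855, -0.2709, 0.0121]
tcp_rot: [3.12, 0.36, 0.001]
wrist_force: [0.5, -0.8, -0.4]
width: 0.0439
```

Call:
{"fn": "step_arm", "kwargs": {
  "rows": [
    [[0,0,-0.015,0,0,0,-0.3],[0,0,-0.015,0,0,0,-0.3],[0,0,-0.015,0,0,0,-0.3]]
  ]
}}

```text
clock: 5.63
tcp_pos: [0.5856, -0.2707, 0.0105]
tcp_rot: [3.12, 0.36, 0.001]
wrist_force: [-0.6, -0.3, -0.4]
width: 0.0441
```

Call:
{"fn": "step_arm", "kwargs": {
  "rows": [
    [[0,0,0,0,0,0,0.5],[0,0,0,0,0,0,0.5],[0,0,0,0,0,0,0.5],[0,0,0,0,0,0,0.5],[0,0,0.2,0,0,0,0.5],[0,0,0.5,0,0,0,0.5],[0,0,0.9,0,0,0,0.5],[0,0,1,0,0,0,0.5],[0,0,1,0,0,0,0.5]]
  ]
}}

```text
clock: 6.38
tcp_pos: [0.5872, -0.2716, 0.1137]
tcp_rot: [3.117, 0.36, 0.008]
wrist_force: [0.0, 0.1, -0.4]
width: 0.0682
```

Call:
{"fn": "step_arm", "kwargs": {
  "rows": [
    [[-0.2,0,0.6,0,0,0,0.8],[-0.5,-0.1,0.9,0,0,0,0.8],[-0.9,-0.2,0.9,0,0,0,0.8],[-0.9,-0.2,0.9,0,0,0,0.8],[-0.9,-0.2,0.9,0,0,0,0.8]]
  ]
}}

```text
clock: 6.8
tcp_pos: [0.4928, -0.2913, 0.2007]
tcp_rot: [3.121, 0.357, -0.0]
wrist_force: [0.8, -0.7, -0.3]
width: 0.0823
```

Call:
{"fn": "step_arm", "kwargs": {
  "rows": [
    [[-1,-0.2,0.9,0,0,0,0.8],[-1,-0.2,0.9,0,0,0,0.8],[-1,-0.2,0.9,0,0,0,0.8],[-1,-0.2,0.9,0,0,0,0.8],[-1,-0.2,0.9,0,0,0,0.8],[-1,-0.2,0.9,0,0,0,0.8]]
  ]
}}

```text
clock: 7.3
tcp_pos: [0.3957, -0.3106, 0.2891]
tcp_rot: [-3.121, -0.359, -0.0]
wrist_force: [0.0, -0.3, -0.4]
width: 0.0823
```

```bash
python3 - <<'E'
from bench import vision,monitor
from h import *
print(monitor.observe()['tcp_pos'])
for n in ['wrist','scene']: snap(vision,n,n+'4')
c=(.5848,-.271); R_=[(circ(c,.022,.006),(0,0,255)),(circ(c,.022,.031),(0,255,0))]
B=[(rect((.399,-.3145),.08,.034,11.5,.117),(0,255,0)),(rect((.4032,-.3175),.096,.058,100.2,.085),(0,0,255)),(rect((.4032,-.3196),.17,.06,5,.04),(255,0,255))]
a=overlay('wrist4',R_+B,(150,0,350,200),3,'pics/o.png');b=overlay('scene4',R_+B,(150,245,200,295),4,'pics/o.png')
k=overlay('scene4',B,(95,195,170,275),5,'pics/o.png')
z=np.zeros((600,200,3),np.uint8);z[:200]=b
cv2.imwrite('pics/o4.png',np.hstack([a,z]));cv2.imwrite('pics/o4b.png',k)
E
```

```text
[ 0.39572635 -0.31061695  0.28913735]
```

View pics/o4.png

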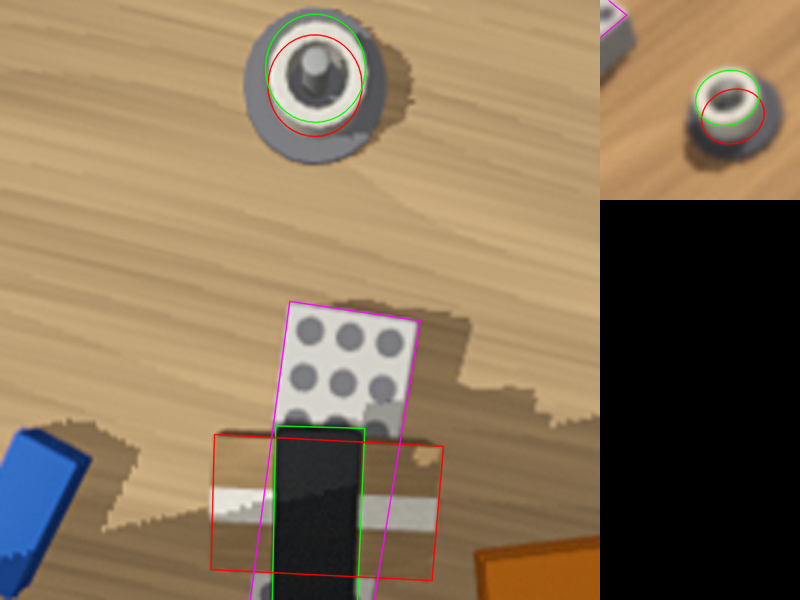

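View pics/o4b.png

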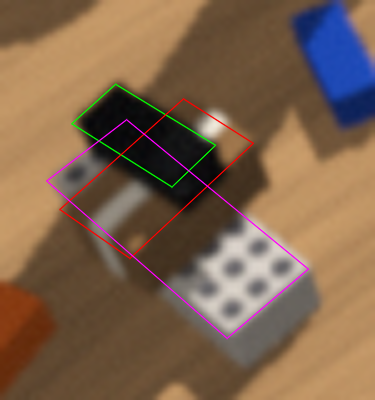

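Tape is over the post, flat on the base and centred (overlay matches). Next the slide box.

Call:
{"fn": "step_arm", "kwargs": {
  "rows": [
    [[0.04,-0.04,-0.3,0,0,-0.036,0.5],[0.04,-0.04,-0.6,0,0,-0.036,0.5],[0.04,-0.04,-0.95,0,0,-0.036,0.5],[0.04,-0.04,-1,0,0,-0.036,0.5],[0.04,-0.04,-1,0,0,-0.036,0.5]]
  ]
}}

```text
clock: 7.82
tcp_pos: [0.3989, -0.3131, 0.1875]
tcp_rot: [-3.121, -0.317, 0.006]
wrist_force: [-0.8, 0.9, 0.8]
width: 0.0684
```

Call:
{"fn": "step_arm", "kwargs": {
  "rows": [
    [[0,0,-0.25,0,0,0,0.5],[0,0,-0.5,0,0,0,0.5],[0,0,-0.75,0,0,0,0.5],[0,0,-0.88,0,0,0,0.5],[0,0,-0.91,0,0,0,0.5],[0,0,-0.91,0,0,0,0.5],[0,0,-0.91,0,0,0,0.5]]
  ]
}}

```text
clock: 8.4
tcp_pos: [0.4003, -0.3152, 0.1003]
tcp_rot: [3.124, 0.316, 0.002]
wrist_force: [0.5, 0.3, -0.4]
width: 0.0683
```

Call:
{"fn": "step_arm", "kwargs": {
  "rows": [
    [[0,0,-0.015,0,0,0,-0.4],[0,0,-0.015,0,0,0,-0.4],[0,0,-0.015,0,0,0,-0.4],[0,0,-0.015,0,0,0,-0.4],[0,0,-0.015,0,0,0,-0.4],[0,0,-0.015,0,0,0,-0.4],[0,0,-0.015,0,0,0,-0.4],[0,0,-0.015,0,0,0,-0.4]]
  ],
  "newtons": 20
}}

```text
clock: 9.07
tcp_pos: [0.3993, -0.3145, 0.0975]
tcp_rot: [-3.126, -0.316, 0.0]
wrist_force: [-1.3, 1.8, 5.7]
width: 0.034
```

Call:
{"fn": "step_arm", "kwargs": {
  "rows": [
    [[0,0,0.02,0,0,0,-0.4],[0,0,0.1,0,0,0,-0.4],[0,0,0.25,0,0,0,-0.4],[0,0,0.45,0,0,0,-0.4],[0,0,0.7,0,0,0,-0.4],[0,0,0.85,0,0,0,-0.4],[0,0,0.9,0,0,0,-0.4],[0,0,0.9,0,0,0,-0.4]]
  ]
}}

```text
clock: 9.73
tcp_pos: [0.3998, -0.3151, 0.1887]
tcp_rot: [3.124, 0.316, 0.003]
wrist_force: [0.6, -0.4, -1.9]
width: 0.034
```

```bash
python3 - <<'E'
from bench import vision,monitor
from h import *
s=monitor.observe();print(s['tcp_pos'],s['width'],s['wrist_force'],s['torque'])
t=s['tcp_pos'];zb=t[2]-.014
for n in ['wrist','scene','side']: snap(vision,n,n+'5')
B=[(rect((.400,-.3148),.08,.034,11.5,zb),(0,255,255)),(rect((.400,-.3148),.08,.034,11.5,zb+.032),(0,255,0)),(rect((.4032,-.3175),.096,.058,100.2,.085),(0,0,255)),(rect((.4032,-.3196),.17,.06,5,.04),(255,0,255))]
a=overlay('wrist5',B,(160,60,360,260),2,'pics/o.png');b=overlay('scene5',B,(90,170,170,250),5,'pics/o.png')
cv2.imwrite('pics/o5.png',np.hstack([a,b]))
E
```

```text
[ 0.39984552 -0.31505941  0.18870268] 0.03395889219971068 [ 0.64964081 -0.43112357 -1.9392688 ] [ 0.00452562  0.00385439 -0.02152133]
```

View pics/o5.png

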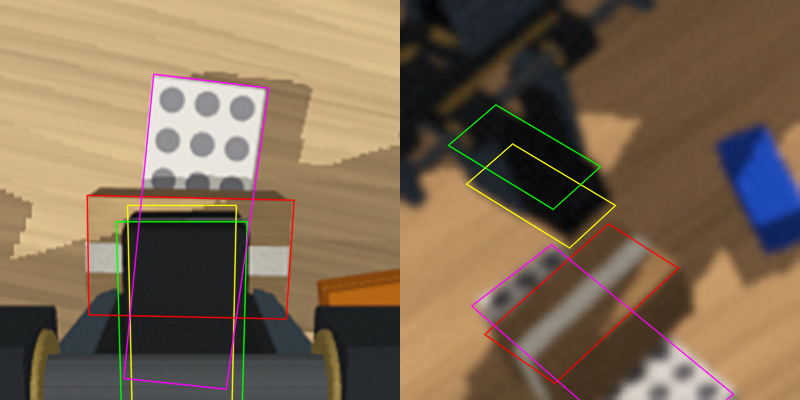

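Call:
{"fn": "step_arm", "kwargs": {
  "rows": [
    [[0,0.15,0.05,0,0,0,-0.4],[0.05,0.4,0.1,0,0,-0.04,-0.4],[0.1,0.7,0.2,0,0,-0.08,-0.4],[0.15,1,0.3,0,0,-0.1,-0.4]]
  ]
}}

```text
clock: 10.22
tcp_pos: [0.4136, -0.2128, 0.2167]
tcp_rot: [-3.134, -0.188, 0.003]
wrist_force: [0.5, -0.2, -1.0]
width: 0.0339
```

Call:
{"fn": "step_arm", "kwargs": {
  "rows": [
    [[0.06,0.33,0.05,0,0,-0.03,-0.4],[0.12,0.66,0.1,0,0,-0.06,-0.4],[0.18,1,0.15,0,0,-0.1,-0.4]]
  ]
}}

```text
clock: 10.47
tcp_pos: [0.4317, -0.1126, 0.232]
tcp_rot: [-3.14, -0.068, 0.002]
wrist_force: [1.6, -1.2, -1.2]
width: 0.034
```

Call:
{"fn": "step_arm", "kwargs": {
  "rows": [
    [[0.06,0.33,0.05,0,0,-0.03,-0.4],[0.12,0.66,0.1,0,0,-0.06,-0.4],[0.18,1,0.15,0,0,-0.1,-0.4]]
  ]
}}

```text
clock: 10.72
tcp_pos: [0.4496, -0.0125, 0.247]
tcp_rot: [-3.141, 0.055, 0.002]
wrist_force: [1.5, 0.3, -0.9]
width: 0.0335
```

Call:
{"fn": "step_arm", "kwargs": {
  "rows": [
    [[0.06,0.33,0,0,0,-0.03,-0.4],[0.12,0.66,0,0,0,-0.06,-0.4],[0.18,1,0,0,0,-0.1,-0.4]]
  ]
}}

```text
clock: 10.97
tcp_pos: [0.4675, 0.0874, 0.2468]
tcp_rot: [3.136, -0.178, -0.002]
wrist_force: [2.1, -0.4, -1.6]
width: 0.0341
```

Call:
{"fn": "step_arm", "kwargs": {
  "rows": [
    [[0.06,0.33,0,0,0,-0.03,-0.4],[0.12,0.66,0,0,0,-0.06,-0.4],[0.18,1,0,0,0,-0.1,-0.4]]
  ]
}}

```text
clock: 11.22
tcp_pos: [0.4854, 0.1874, 0.2466]
tcp_rot: [3.127, -0.301, -0.003]
wrist_force: [1.4, -0.0, -1.9]
width: 0.0338
```

Call:
{"fn": "step_arm", "kwargs": {
  "rows": [
    [[0.05,0.3,0,0,0,0,-0.4],[0.1,0.5,0,0,0,0,-0.4],[0.1,0.55,0,0,0,0,-0.4],[0.1,0.55,0,0,0,0,-0.4],[0.1,0.55,0,0,0,0,-0.4]]
  ]
}}

```text
clock: 11.63
tcp_pos: [0.4955, 0.2401, 0.2467]
tcp_rot: [3.126, -0.299, -0.002]
wrist_force: [1.2, -0.6, -1.8]
width: 0.0342
```

```bash
python3 - <<'E'
from bench import vision,monitor
from h import *
s=monitor.observe();print(s['tcp_pos'],s['tcp_rot'],s['width'])
for n in ['wrist']: snap(vision,n,n+'6')
E
```

```text
[0.49552875 0.24010097 0.24667008] [ 3.12639577e+00 -2.98763761e-01 -2.36644674e-03] 0.034151766483652056
```

View pics/wrist6.png

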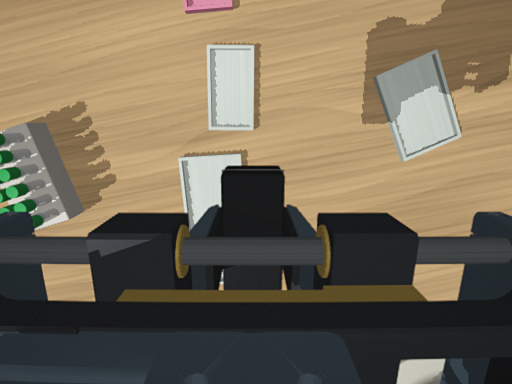

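```bash
python3 - <<'E'
from h import *
R_=[(rect((.608,.247),.106,.060,-11,.012),(0,0,255)),(rect((.538,.003),.122,.084,13,.012),(0,0,255)),(rect((.431,.308),.196,.086,-8,.012),(0,0,255))]
a=overlay('wrist6',R_,(195,30,270,140),5,'pics/o.png')
b=overlay('wrist6',R_,(365,40,475,170),3.4,'pics/o.png')
b=np.vstack([b,np.zeros((550-b.shape[0],b.shape[1],3),np.uint8)]);cv2.imwrite('pics/o6.png',np.hstack([a,b]))
E
```

```text
(no output)
```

View pics/o6.png

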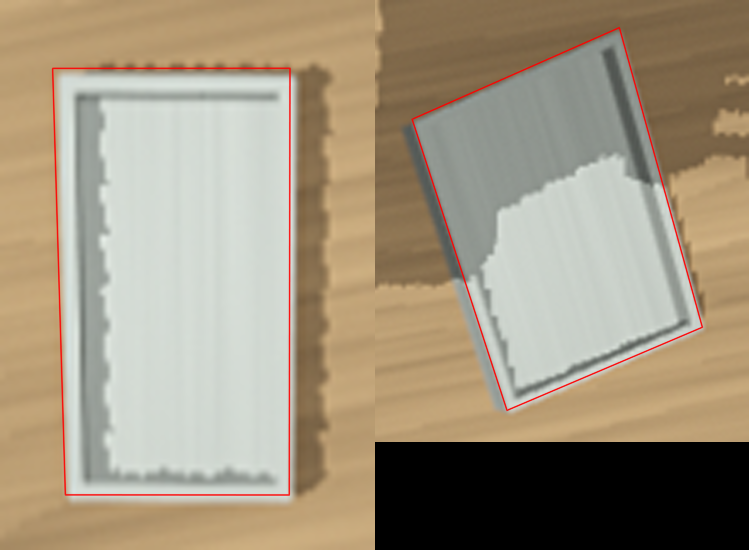

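```bash
python3 - <<'E'
from h import *
d=load('wrist6')
uv=(np.array([(57,71),(297,72),(295,499),(69,500)])+.5)/5-.5+[195,30]
P=onz(d,uv,.012)[:,:2];print(P.round(4),P.mean(0),[np.linalg.norm(P[i]-P[i-1]).round(4) for i in range(4)])
for a,b in [(0,3),(1,2)]: print(np.degrees(np.arctan2(*(P[a]-P[b])[::-1])))
E
```

```text
[[0.6648 0.2653]
 [0.653  0.2058]
 [0.5488 0.2262]
 [0.56   0.2858]] [0.60664032 0.24577378] [np.float64(0.1067), np.float64(0.0607), np.float64(0.1062), np.float64(0.0606)]
-11.0686942774618
-11.127613042861425
```

Call:
{"fn": "step_arm", "kwargs": {
  "rows": [
    [[0.2,0,0,0,0,0,-0.4],[0.5,0.02,-0.2,0,0,0,-0.4],[0.8,0.04,-0.5,0,0,0,-0.4],[1,0.05,-0.8,0,0,0,-0.4],[1,0.05,-1,0,0,0,-0.4],[1,0.05,-1,0,0,0,-0.4]]
  ]
}}

```text
clock: 12.18
tcp_pos: [0.5946, 0.2431, 0.1427]
tcp_rot: [3.124, -0.303, -0.011]
wrist_force: [-2.3, -0.5, -1.9]
width: 0.0337
```

Call:
{"fn": "step_arm", "kwargs": {
  "rows": [
    [[0.06,0,-0.3,0,0,0,-0.4],[0.12,0,-0.6,0,0,0,-0.4],[0.12,0,-0.8,0,0,0,-0.4],[0.12,0,-0.85,0,0,0,-0.4],[0.12,0,-0.85,0,0,0,-0.4]]
  ]
}}

```text
clock: 12.6
tcp_pos: [0.6075, 0.2447, 0.0625]
tcp_rot: [3.126, -0.301, -0.003]
wrist_force: [0.8, 0.4, -1.5]
width: 0.0341
```

```bash
python3 - <<'E'
from bench import vision,monitor
from h import *
s=monitor.observe();t=s['tcp_pos'];print(t,s['tcp_rot'],s['wrist_force'])
for n in ['wrist','scene','side']: snap(vision,n,n+'7')
z=t[2]-.0135;c=(.6065,.2458)
R_=[(rect(c,.098,.052,-11.1,.004),(0,0,255)),(rect(c,.08,.034,-11.1,z),(0,255,255)),(rect(c,.08,.034,-11.1,z+.032),(0,255,0))]
a=overlay('wrist7',R_,(170,50,340,250),2.2,'pics/o.png');b=overlay('scene7',R_,(270,140,340,210),5,'pics/o.png');a=a[:350,:374]
cv2.imwrite('pics/o7.png',np.hstack([a,b]))
b=overlay('side7',R_,(200,150,260,210),6,'pics/o7s.png')
E
```

```text
[0.60752492 0.24467605 0.06249745] [ 3.12641303e+00 -3.00673867e-01 -2.71545109e-03] [ 0.75416582  0.41381589 -1.47963066]
```

View pics/o7.png

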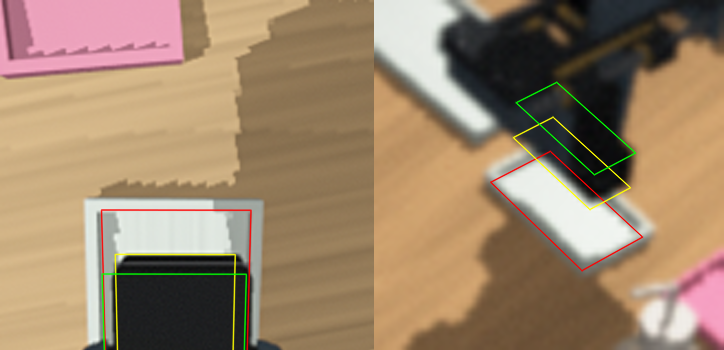

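View pics/o7s.png

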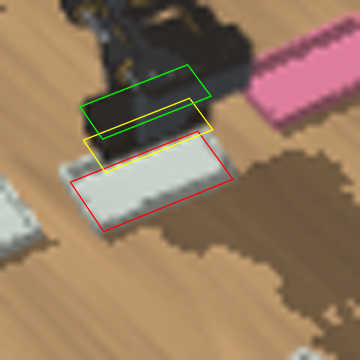

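Call:
{"fn": "step_arm", "kwargs": {
  "rows": [
    [[0,0.01,-0.12,0,0,0,-0.4],[0,0.01,-0.25,0,0,0,-0.4],[0,0.01,-0.34,0,0,0,-0.4],[0,0.01,-0.39,0,0,0,-0.4],[0,0.01,-0.42,0,0,0,-0.4],[0,0.01,-0.43,0,0,0,-0.4],[0,0.01,-0.43,0,0,0,-0.4]]
  ]
}}

```text
clock: 13.33
tcp_pos: [0.6084, 0.2464, 0.0192]
tcp_rot: [3.127, -0.3, -0.0]
wrist_force: [-0.4, 0.3, -2.7]
width: 0.0338
```

Call:
{"fn": "step_arm", "kwargs": {
  "rows": [
    [[0,0,-0.01,0,0,0,-0.4],[0,0,-0.01,0,0,0,-0.4],[0,0,-0.01,0,0,0,-0.4]]
  ]
}}

```text
clock: 13.58
tcp_pos: [0.6086, 0.2465, 0.0187]
tcp_rot: [-3.127, 0.3, -0.001]
wrist_force: [0.2, 0.7, -1.7]
width: 0.0341
```

Call:
{"fn": "step_arm", "kwargs": {
  "rows": [
    [[0,0,-0.01,0,0,0,-0.4],[0,0,-0.01,0,0,0,-0.4],[0,0,-0.01,0,0,0,-0.4]]
  ]
}}

```text
clock: 13.83
tcp_pos: [0.6084, 0.2465, 0.0175]
tcp_rot: [-3.127, 0.3, -0.0]
wrist_force: [-0.5, 1.3, -0.7]
width: 0.0338
```

Call:
{"fn": "step_arm", "kwargs": {
  "rows": [
    [[0,0,-0.005,0,0,0,-0.4],[0,0,-0.005,0,0,0,-0.4],[0,0,-0.005,0,0,0,-0.4]]
  ]
}}

```text
clock: 14.08
tcp_pos: [0.6084, 0.2464, 0.0169]
tcp_rot: [3.127, -0.3, -0.0]
wrist_force: [0.6, -0.4, -2.2]
width: 0.0342
```

Call:
{"fn": "step_arm", "kwargs": {
  "rows": [
    [[0,0,-0.005,0,0,0,-0.4],[0,0,-0.01,0,0,0,-0.4],[0,0,-0.01,0,0,0,-0.4]]
  ]
}}

```text
clock: 14.33
tcp_pos: [0.6084, 0.2465, 0.0166]
tcp_rot: [-3.127, 0.3, -0.001]
wrist_force: [-3.1, -0.9, 9.2]
width: 0.0341
```

```bash
python3 - <<'E'
from bench import vision,monitor
from h import *
s=monitor.observe();print(s['tcp_pos'],s['wrist_force'])
for i in range(4):
    snap(vision,'wrist','wrist8');print(monitor.observe()['wrist_force'].round(2),monitor.observe()['tcp_pos'].round(4))
E
```

```text
[0.60843973 0.24647875 0.01655042] [-3.13697378 -0.93546206  9.19994165]
[-2.53 -0.89  7.59] [0.6084 0.2465 0.0165]
[-2.56 -1.64  8.84] [0.6085 0.2464 0.0166]
[-2.13 -0.49  7.85] [0.6085 0.2465 0.0166]
[-2.09 -0.85  8.4 ] [0.6085 0.2465 0.0166]
```

Contact with about 10 N, so the box is seated. Releasing just wide enough for the tray, then lifting.

Call:
{"fn": "step_arm", "kwargs": {
  "rows": [
    [[0,0,0.005,0,0,0,0.2],[0,0,0.005,0,0,0,0.2],[0,0,0.005,0,0,0,0.2],[0,0,0.01,0,0,0,0.2],[0,0,0.2,0,0,0,0.2],[0,0,0.5,0,0,0,0.2],[0,0,0.9,0,0,0,0.2],[0,0,1,0,0,0,0.2]]
  ]
}}

```text
clock: 15.2
tcp_pos: [0.6106, 0.2472, 0.1213]
tcp_rot: [-3.125, 0.299, -0.009]
wrist_force: [0.8, 0.3, 1.9]
width: 0.0546
```

Call:
{"fn": "step_arm", "kwargs": {
  "rows": [
    [[-0.4,0,0.3,0,0,0,0.5],[-0.8,-0.05,0.6,0,0,0,0.5],[-1,-0.1,0.9,0,0,0,0.5],[-1,-0.1,0.9,0,0,0,0.5],[-1,-0.1,0.9,0,0,0,0.5]]
  ]
}}

```text
clock: 15.62
tcp_pos: [0.5079, 0.2367, 0.2088]
tcp_rot: [-3.126, 0.299, -0.006]
wrist_force: [1.2, 1.7, 0.4]
width: 0.0683
```

```bash
python3 - <<'E'
from bench import vision,monitor
from h import *
s=monitor.observe();t=s['tcp_pos'];print(t,s['tcp_rot'],s['wrist_force'])
for n in ['wrist','scene']: snap(vision,n,n+'9')
c=(.6065,.2458)
R_=[(rect(c,.106,.060,-11.1,.012),(0,0,255)),(rect(c,.08,.034,-11.1,.036),(0,255,0)),(rect((.431,.308),.196,.086,-8,.012),(0,0,255))]
a=overlay('wrist9',R_,(130,0,330,200),2.2,'pics/o.png');b=overlay('scene9',R_,(270,140,340,228),5,'pics/o.png')
cv2.imwrite('pics/o9.png',np.hstack([a,b]))
E
```

```text
[0.50792022 0.23669013 0.20882836] [-3.12558801  0.29881721 -0.00589592] [1.15283091 1.74890238 0.41462078]
```

View pics/o9.png

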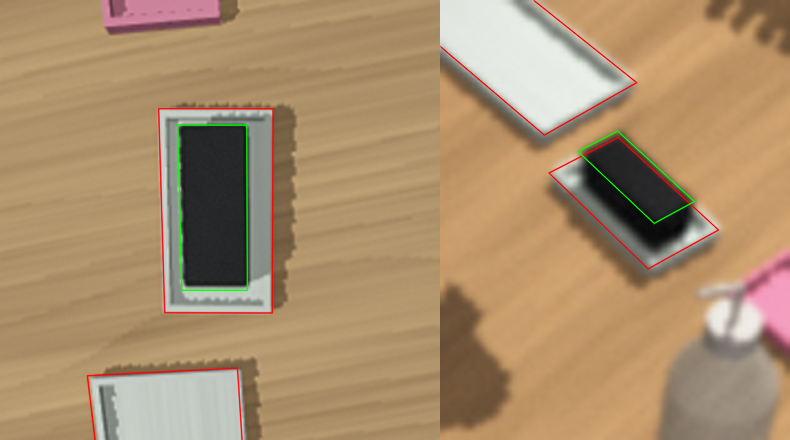

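Slide box is centred, flat and aligned. Going back for the carton, turning the tool to about -80° to grip its 58 mm side.

Call:
{"fn": "step_arm", "kwargs": {
  "rows": [
    [[-0.05,-0.3,0.1,0,0,-0.1,0.7],[-0.12,-0.65,0.2,0,0,-0.2,0.7],[-0.22,-1,0.3,0,0,-0.31,0.7]]
  ]
}}

```text
clock: 15.97
tcp_pos: [0.4869, 0.1355, 0.2345]
tcp_rot: [3.066, -0.681, -0.003]
wrist_force: [1.2, -0.5, -0.1]
width: 0.0775
```

Call:
{"fn": "step_arm", "kwargs": {
  "rows": [
    [[-0.08,-0.33,0.05,0,0,-0.1,0.7],[-0.15,-0.66,0.1,0,0,-0.2,0.7],[-0.22,-1,0.2,0,0,-0.31,0.7]]
  ]
}}

```text
clock: 16.22
tcp_pos: [0.464, 0.0349, 0.2543]
tcp_rot: [2.96, -1.05, -0.004]
wrist_force: [1.2, -1.0, 0.7]
width: 0.0774
```

Call:
{"fn": "step_arm", "kwargs": {
  "rows": [
    [[-0.08,-0.33,0.05,0,0,-0.1,0.7],[-0.15,-0.66,0.05,0,0,-0.2,0.7],[-0.22,-1,0.05,0,0,-0.31,0.7]]
  ]
}}

```text
clock: 16.47
tcp_pos: [0.4425, -0.0654, 0.2601]
tcp_rot: [2.811, -1.402, -0.001]
wrist_force: [1.1, -0.1, -0.4]
width: 0.0772
```

Call:
{"fn": "step_arm", "kwargs": {
  "rows": [
    [[-0.08,-0.33,0,0,0,-0.1,0.7],[-0.15,-0.66,0,0,0,-0.2,0.7],[-0.22,-1,0,0,0,-0.31,0.7]]
  ]
}}

```text
clock: 16.72
tcp_pos: [0.4202, -0.1656, 0.2597]
tcp_rot: [2.62, -1.734, -0.003]
wrist_force: [0.8, 0.8, -1.1]
width: 0.0776
```

Call:
{"fn": "step_arm", "kwargs": {
  "rows": [
    [[-0.08,-0.33,0,0,0,-0.1,0.7],[-0.15,-0.66,0,0,0,-0.2,0.7],[-0.22,-1,0,0,0,-0.3,0.7],[-0.22,-1,0,0,0,-0.3,0.7],[-0.22,-1,0,0,0,-0.3,0.7]]
  ]
}}

```text
clock: 17.13
tcp_pos: [0.3982, -0.2656, 0.2594]
tcp_rot: [2.399, -2.029, -0.003]
wrist_force: [0.0, 0.9, 0.1]
width: 0.0773
```

```bash
python3 - <<'E'
from bench import vision,monitor
from h import *
s=monitor.observe();t=s['tcp_pos'];print(t,s['tcp_rot'],s['joint_positions'])
for n in ['wrist','scene']: snap(vision,n,n+'10')
B=[(rect((.4032,-.3175),.096,.058,100.2,.085),(0,0,255)),(rect((.4032,-.3196),.17,.06,5,.04),(255,0,255))]
a=overlay('wrist10',B,(120,40,380,240),2.5,'pics/o10.png')
E
```

```text
[ 0.39820827 -0.26563187  0.25944026] [ 2.39868183 -2.02869939 -0.00306232] [-7.13063072e-01  2.40017145e-01  1.62464955e+00 -7.22016190e-05
  1.27887488e+00  2.26180410e+00]
```

View pics/o10.png

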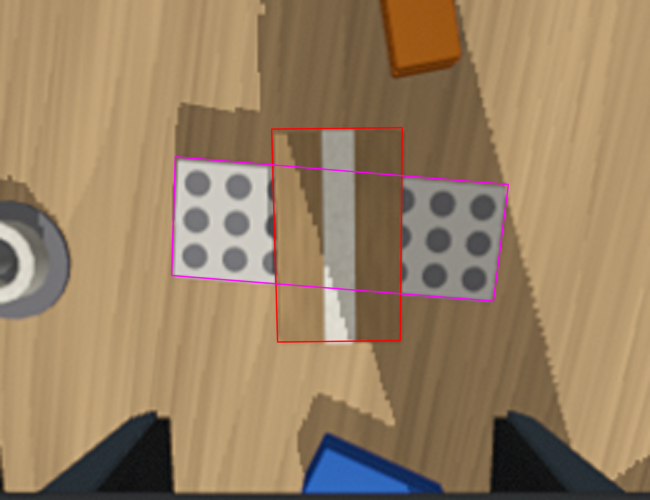

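Call:
{"fn": "step_arm", "kwargs": {
  "rows": [
    [[0.02,-0.3,-0.2,0,0,0.014,0.7],[0.05,-0.52,-0.5,0,0,0.014,0.7],[0.05,-0.52,-0.85,0,0,0.014,0.7],[0.05,-0.52,-1,0,0,0.014,0.7],[0.05,-0.52,-1,0,0,0.014,0.7]]
  ]
}}

```text
clock: 17.65
tcp_pos: [0.4023, -0.3133, 0.1573]
tcp_rot: [-2.414, 2.009, 0.01]
wrist_force: [-0.8, 0.1, 0.5]
width: 0.0773
```

Call:
{"fn": "step_arm", "kwargs": {
  "rows": [
    [[0,0,-0.3,0,0,0,0.7],[0,0,-0.6,0,0,0,0.7],[0,0,-0.9,0,0,0,0.7],[0,0,-1,0,0,0,0.7],[0,0,-1.0,0,0,0,0.7],[0,0,-1,0,0,0,0.7]]
  ]
}}

```text
clock: 18.15
tcp_pos: [0.404, -0.3156, 0.062]
tcp_rot: [2.414, -2.01, 0.001]
wrist_force: [0.6, -0.4, 0.1]
width: 0.0774
```

Call:
{"fn": "step_arm", "kwargs": {
  "rows": [
    [[0,0,-0.05,0,0,0,0],[0,0,-0.05,0,0,0,0],[0,0,-0.05,0,0,0,0],[0,0,-0.05,0,0,0,0],[0,0,-0.05,0,0,0,0],[0,0,-0.05,0,0,0,0]]
  ],
  "newtons": 20
}}

```text
clock: 18.65
tcp_pos: [0.4037, -0.3159, 0.0568]
tcp_rot: [2.413, -2.011, 0.002]
wrist_force: [-0.1, 0.8, 8.4]
width: 0.0582
```

Call:
{"fn": "step_arm", "kwargs": {
  "rows": [
    [[0,0,0.05,0,0,0,0],[0,0,0.15,0,0,0,0],[0,0,0.35,0,0,0,0],[0,0,0.6,0,0,0,0],[0,0,0.85,0,0,0,0],[0,0,1,0,0,0,0],[0,0,1,0,0,0,0]]
  ]
}}

```text
clock: 19.23
tcp_pos: [0.4046, -0.3168, 0.1598]
tcp_rot: [2.413, -2.011, 0.009]
wrist_force: [0.5, -0.6, -0.6]
width: 0.058
```

```bash
python3 - <<'E'
from bench import vision,monitor
from h import *
s=monitor.observe();t=s['tcp_pos'];print(t,s['tcp_rot'],s['wrist_force'],s['width'])
for n in ['wrist','scene']: snap(vision,n,n+'11')
zb=t[2]-.0165
B=[(rect((.4035,-.3175),.096,.058,100.,zb),(0,255,255)),(rect((.4035,-.3175),.096,.058,100,zb+.045),(0,255,0)),(rect((.4032,-.3196),.17,.06,5,.04),(255,0,255))]
a=overlay('wrist11',B,(120,20,380,260),1.7,'pics/o.png');b=overlay('scene11',B,(90,180,170,260),4.25,'pics/o.png');
cv2.imwrite('pics/o11.png',np.hstack([a[:340],b[:340]]))
E
```

```text
[ 0.40457715 -0.31675426  0.15981445] [ 2.41285511 -2.01114381  0.00881194] [ 0.50419773 -0.62901147 -0.55205116] 0.058007334584007635
```

View pics/o11.png

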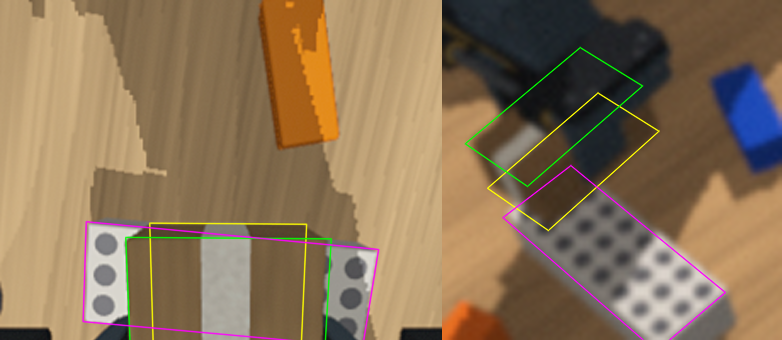

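Call:
{"fn": "step_arm", "kwargs": {
  "rows": [
    [[0.05,0.1,0.1,0,0,0.1,0],[0.1,0.3,0.2,0,0,0.22,0],[0.2,0.5,0.2,0,0,0.36,0],[0.33,0.8,0.2,0,0,0.515,0]]
  ]
}}

```text
clock: 19.67
tcp_pos: [0.4361, -0.2357, 0.1754]
tcp_rot: [2.77, -1.481, -0.001]
wrist_force: [1.6, -0.6, -2.1]
width: 0.058
```

Call:
{"fn": "step_arm", "kwargs": {
  "rows": [
    [[0.08,0.2,0,0,0,0.13,0],[0.16,0.4,0,0,0,0.26,0],[0.25,0.6,0,0,0,0.39,0],[0.33,0.8,0,0,0,0.515,0]]
  ]
}}

```text
clock: 20.0
tcp_pos: [0.469, -0.1542, 0.1749]
tcp_rot: [-3.012, 0.892, 0.003]
wrist_force: [0.0, 0.1, -1.5]
width: 0.058
```

Call:
{"fn": "step_arm", "kwargs": {
  "rows": [
    [[0.08,0.2,0,0,0,0.13,0],[0.16,0.4,0,0,0,0.26,0],[0.25,0.6,0,0,0,0.39,0],[0.33,0.8,0,0,0,0.515,0]]
  ]
}}

```text
clock: 20.33
tcp_pos: [0.502, -0.0743, 0.1748]
tcp_rot: [-3.13, 0.268, 0.003]
wrist_force: [-0.1, -0.6, -1.4]
width: 0.0576
```

Call:
{"fn": "step_arm", "kwargs": {
  "rows": [
    [[0.08,0.2,0,0,0,0.13,0],[0.16,0.4,0,0,0,0.26,0],[0.25,0.6,-0.2,0,0,0.39,0],[0.34,0.79,-0.4,0,0,0.51,0],[0.34,0.79,-0.6,0,0,0.51,0],[0.34,0.79,-0.8,0,0,0.51,0],[0.34,0.79,-1,0,0,0.51,0],[0.34,0.79,-1,0,0,0.51,0]]
  ]
}}

```text
clock: 21.0
tcp_pos: [0.5335, 0.0038, 0.0719]
tcp_rot: [-3.12, -0.352, 0.011]
wrist_force: [-1.9, -0.4, -2.3]
width: 0.0582
```

```bash
python3 - <<'E'
from bench import vision,monitor
from h import *
s=monitor.observe();t=s['tcp_pos'];print(t,s['tcp_rot'],2*np.degrees(np.arctan2(s['tcp_rot'][1],s['tcp_rot'][0])),s['wrist_force'],s['width'])
for n in ['wrist','scene','side']: snap(vision,n,n+'12')
zb=t[2]-.0165;c=(.538,.003)
B=[(rect(c,.096,.058,13,zb),(0,255,255)),(rect(c,.096,.058,13,zb+.045),(0,255,0)),(rect(c,.122,.084,13,.012),(0,0,255))]
a=overlay('wrist12',B,(120,20,380,260),1.5,'pics/o.png');b=overlay('scene12',B,(205,160,280,235),5,'pics/o.png');
cv2.imwrite('pics/o12.png',np.hstack([a[:360],b[:360]]))
b=overlay('side12',B,(210,190,290,250),6,'pics/o12s.png')
E
```

```text
[0.53351095 0.00384346 0.07191652] [-3.12029128 -0.35180214  0.0107641 ] -347.1345254207525 [-1.94945409 -0.36877882 -2.29745363] 0.05823557435096801
```

View pics/o12.png

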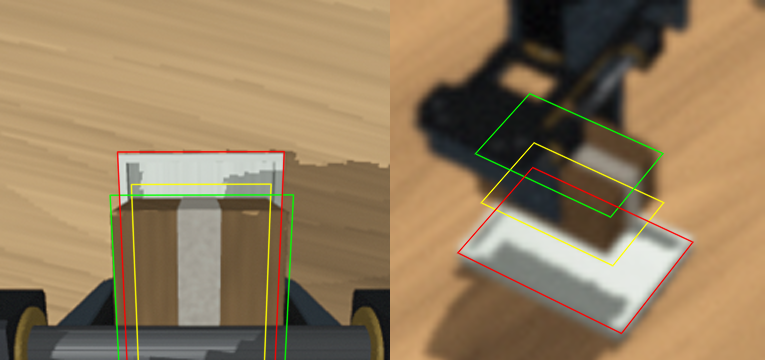

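View pics/o12s.png

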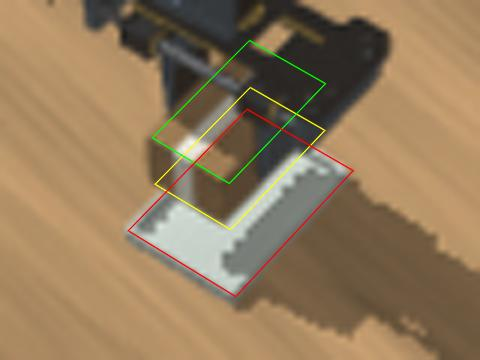

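Call:
{"fn": "step_arm", "kwargs": {
  "rows": [
    [[0.01,0,-0.1,0,0,0,0],[0.01,0,-0.2,0,0,0,0],[0.01,0,-0.25,0,0,0,0],[0.01,0,-0.25,0,0,0,0],[0.01,0,-0.25,0,0,0,0]]
  ]
}}

```text
clock: 21.57
tcp_pos: [0.5371, 0.0034, 0.0506]
tcp_rot: [-3.122, -0.352, 0.001]
wrist_force: [0.3, -0.2, -1.2]
width: 0.0578
```

```bash
python3 - <<'E'
from bench import vision,monitor
from h import *
s=monitor.observe();t=s['tcp_pos'];print(t,s['tcp_rot'],2*np.degrees(np.arctan2(s['tcp_rot'][1],s['tcp_rot'][0])),s['wrist_force'],s['width'])
for n in ['wrist','scene','side']: snap(vision,n,n+'13')
zb=t[2]-.0165;c=(.538,.003)
B=[(rect(c,.096,.058,13,zb),(0,255,255)),(rect(c,.096,.058,13,zb+.045),(0,255,0)),(rect(c,.122,.084,13,.012),(0,0,255))]
a=overlay('wrist13',B,(120,60,380,260),3,'pics/o13w.png');b=overlay('scene13',B,(205,160,280,235),5,'pics/o.png');
c=overlay('side13',B,(210,190,285,265),5,'pics/o12s.png')
cv2.imwrite('pics/o13.png',np.hstack([c,b]))
E
```

```text
[0.53709863 0.00344589 0.05062252] [-3.12168114e+00 -3.51557254e-01  1.23149347e-03] -347.14908237274284 [ 0.28002113 -0.20412057 -1.23720611] 0.05778805282556876
```

View pics/o13.png

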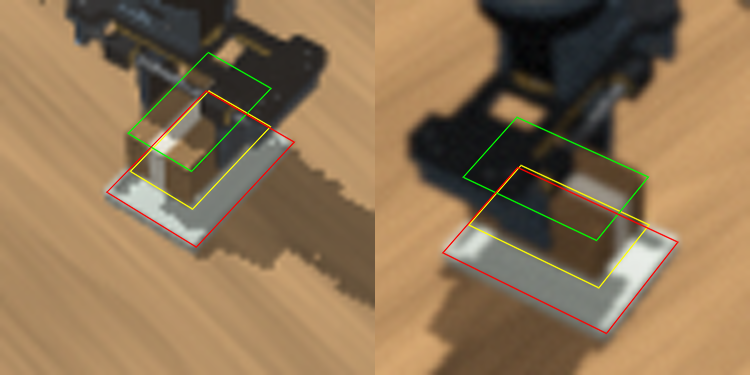

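View pics/o13w.png

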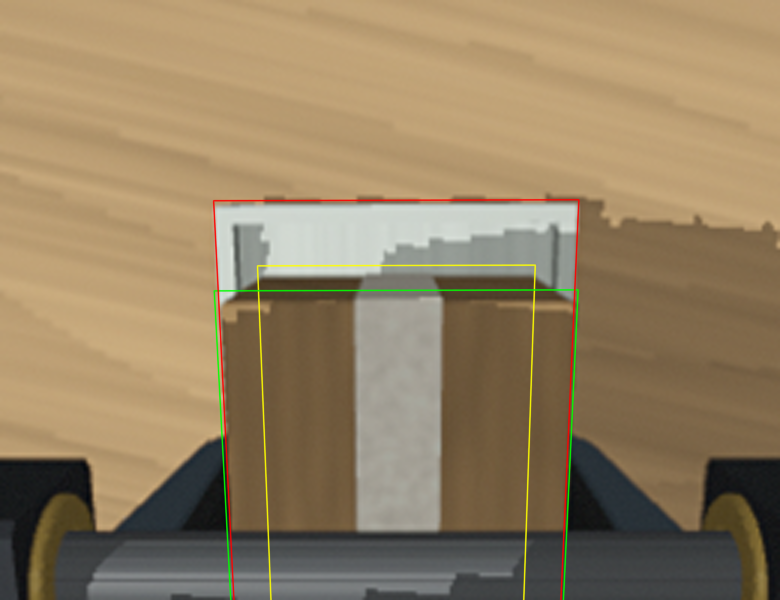

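Call:
{"fn": "step_arm", "kwargs": {
  "rows": [
    [[0.022,0.005,-0.06,0,0,0,0],[0.022,0.005,-0.15,0,0,0,0],[0.022,0.005,-0.22,0,0,0,0],[0.022,0.005,-0.265,0,0,0,0],[0.022,0.005,-0.28,0,0,0,0],[0.022,0.005,-0.28,0,0,0,0]]
  ]
}}

```text
clock: 22.22
tcp_pos: [0.5391, 0.004, 0.0222]
tcp_rot: [-3.122, -0.352, 0.002]
wrist_force: [0.0, -1.0, -2.1]
width: 0.0576
```

Call:
{"fn": "step_arm", "kwargs": {
  "rows": [
    [[0,0,-0.01,0,0,0,0],[0,0,-0.01,0,0,0,0],[0,0,-0.01,0,0,0,0]]
  ]
}}

```text
clock: 22.47
tcp_pos: [0.5397, 0.0039, 0.0221]
tcp_rot: [3.122, 0.352, 0.001]
wrist_force: [0.3, 0.4, -1.2]
width: 0.0581
```

Call:
{"fn": "step_arm", "kwargs": {
  "rows": [
    [[0,0,-0.01,0,0,0,0],[0,0,-0.01,0,0,0,0],[0,0,-0.01,0,0,0,0]]
  ]
}}

```text
clock: 22.72
tcp_pos: [0.5396, 0.0039, 0.021]
tcp_rot: [3.122, 0.352, 0.0]
wrist_force: [0.3, -0.4, -1.7]
width: 0.0577
```

Call:
{"fn": "step_arm", "kwargs": {
  "rows": [
    [[0,0,-0.008,0,0,0,0],[0,0,-0.008,0,0,0,0],[0,0,-0.008,0,0,0,0]]
  ]
}}

```text
clock: 22.97
tcp_pos: [0.5397, 0.0039, 0.0208]
tcp_rot: [3.122, 0.352, 0.001]
wrist_force: [-2.4, -0.5, 11.1]
width: 0.0581
```

Seated (about 11 N). Release and lift.

Call:
{"fn": "step_arm", "kwargs": {
  "rows": [
    [[0,0,0.005,0,0,0,0.6],[0,0,0.005,0,0,0,0.6],[0,0,0.005,0,0,0,0.6],[0,0,0.01,0,0,0,0.6],[0,0,0.2,0,0,0,0.6],[0,0,0.5,0,0,0,0.6],[0,0,0.9,0,0,0,0.6],[0,0,1,0,0,0,0.6]]
  ]
}}

```text
clock: 23.63
tcp_pos: [0.5416, 0.0038, 0.1247]
tcp_rot: [3.121, 0.352, 0.008]
wrist_force: [1.9, 0.2, 0.3]
width: 0.073
```

Call:
{"fn": "step_arm", "kwargs": {
  "rows": [
    [[-0.4,-0.3,0.4,0,0,0,0.7],[-0.8,-0.6,0.8,0,0,-0.1,0.7],[-0.9,-0.8,1,0,0,-0.1,0.7],[-0.9,-0.8,1,0,0,-0.1,0.7],[-0.9,-0.8,1,0,0,-0.1,0.7]]
  ]
}}

```text
clock: 24.05
tcp_pos: [0.4486, -0.0786, 0.2236]
tcp_rot: [3.131, 0.226, 0.006]
wrist_force: [1.7, -0.2, 0.7]
width: 0.0778
```

```bash
python3 - <<'E'
from bench import vision,monitor
from h import *
s=monitor.observe();t=s['tcp_pos'];print(t,2*np.degrees(np.arctan2(s['tcp_rot'][1],s['tcp_rot'][0])),s['wrist_force'],s['width'])
for n in ['wrist','scene','side']: snap(vision,n,n+'14')
c=(.538,.003)
B=[(rect(c,.096,.058,13,.049),(0,255,0)),(rect(c,.122,.084,13,.012),(0,0,255))]
a=overlay('wrist14',B,(100,0,300,200),2,'pics/o.png');b=overlay('scene14',B,(205,170,275,240),5,'pics/o.png');
cv2.imwrite('pics/o14.png',np.hstack([a[:350],b]))
E
```

```text
[ 0.44855408 -0.0785624   0.2235847 ] 8.257314719378073 [ 1.74246686 -0.20353657  0.71678455] 0.07782377594869863
```

View pics/o14.png

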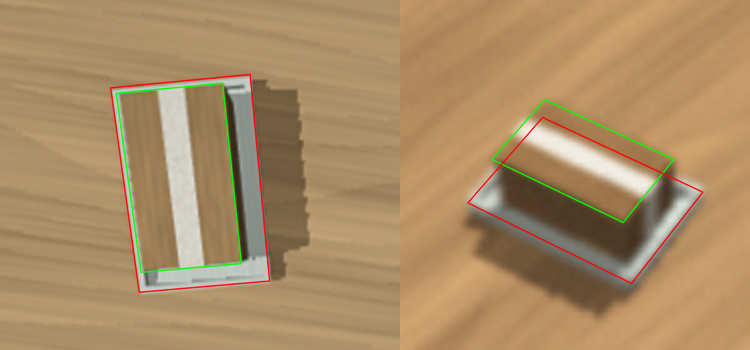

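Carton is centred and flat. Now the rack.

Call:
{"fn": "step_arm", "kwargs": {
  "rows": [
    [[-0.1,-0.33,0.1,0,0,-0.04,0.7],[-0.2,-0.66,0.2,0,0,-0.07,0.7],[-0.3,-1,0.25,0,0,-0.073,0.7]]
  ]
}}

```text
clock: 24.45
tcp_pos: [0.4198, -0.1762, 0.2448]
tcp_rot: [-3.138, -0.141, 0.001]
wrist_force: [1.8, -0.1, -0.3]
width: 0.0775
```

Call:
{"fn": "step_arm", "kwargs": {
  "rows": [
    [[-0.2,-0.4,0,0,0,0,0.7],[-0.4,-0.8,0,0,0,0,0.7],[-0.5,-1,0,0,0,0,0.7],[-0.5,-1,0,0,0,0,0.7],[-0.5,-1,0,0,0,0,0.7]]
  ]
}}

```text
clock: 24.87
tcp_pos: [0.3694, -0.2765, 0.2439]
tcp_rot: [-3.137, -0.136, 0.002]
wrist_force: [0.3, 0.0, -0.0]
width: 0.0777
```

```bash
python3 - <<'E'
from bench import vision,monitor
from h import *
s=monitor.observe();t=s['tcp_pos'];print(t,2*np.degrees(np.arctan2(s['tcp_rot'][1],s['tcp_rot'][0])),s['wrist_force'],s['width'])
for n in ['wrist']: snap(vision,n,n+'15')
B=[(rect((.4032,-.3196),.17,.06,5,.04),(255,0,255))]
a=overlay('wrist15',B,(180,40,420,240),3,'pics/o15.png')
E
```

```text
[ 0.36943236 -0.27650521  0.24387706] -355.045891246958 [ 0.32274098  0.00785443 -0.01782462] 0.07766319571296666
```

View pics/o15.png

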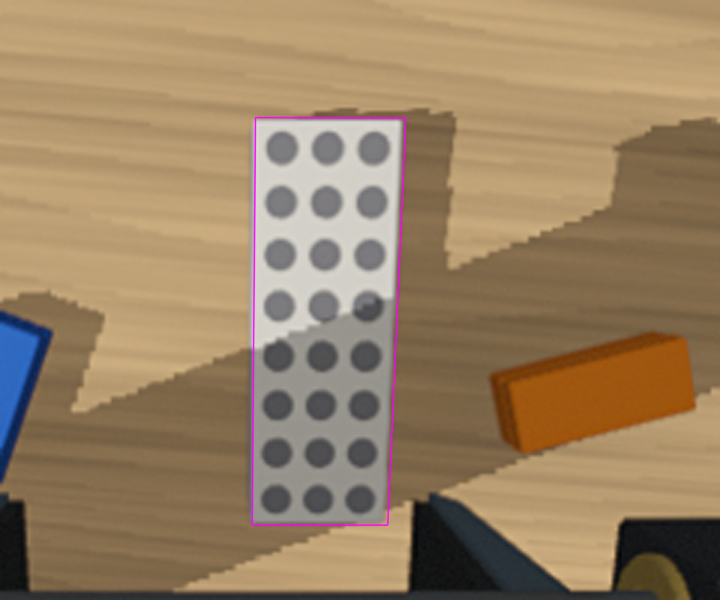

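Call:
{"fn": "step_arm", "kwargs": {
  "rows": [
    [[0.15,-0.2,-0.25,0,0,0,0.7],[0.34,-0.43,-0.6,0,0,0,0.7],[0.34,-0.43,-1,0,0,0,0.7],[0.34,-0.43,-1,0,0,0,0.7],[0.34,-0.43,-1,0,0,0,0.7]]
  ]
}}

```text
clock: 25.33
tcp_pos: [0.4032, -0.3166, 0.1433]
tcp_rot: [-3.134, -0.142, 0.006]
wrist_force: [0.3, -0.1, 1.8]
width: 0.0774
```

Call:
{"fn": "step_arm", "kwargs": {
  "rows": [
    [[0,0,-0.4,0,0,0,0.7],[0,0,-0.8,0,0,0,0.7],[0,0,-1,0,0,0,0.7],[0,0,-1,0,0,0,0.7],[0,0,-1,0,0,0,0.7]]
  ]
}}

```text
clock: 25.75
tcp_pos: [0.4042, -0.3186, 0.0465]
tcp_rot: [-3.138, -0.14, -0.0]
wrist_force: [0.7, -0.3, 0.1]
width: 0.0778
```

Call:
{"fn": "step_arm", "kwargs": {
  "rows": [
    [[0,0,-0.15,0,0,0,0.7],[0,0,-0.27,0,0,0,0.7],[0,0,-0.28,0,0,0,0.7],[0,0,-0.28,0,0,0,0.7],[0,0,-0.28,0,0,0,0.7]]
  ]
}}

```text
clock: 26.17
tcp_pos: [0.4045, -0.3197, 0.019]
tcp_rot: [3.137, 0.139, 0.003]
wrist_force: [0.0, 0.2, -0.1]
width: 0.0774
```

Call:
{"fn": "step_arm", "kwargs": {
  "rows": [
    [[0,0,0,0,0,0,0],[0,0,0,0,0,0,0],[0,0,0,0,0,0,0],[0,0,0,0,0,0,0],[0,0,0,0,0,0,0],[0,0,0,0,0,0,0]]
  ],
  "newtons": 20
}}

```text
clock: 26.67
tcp_pos: [0.4037, -0.3192, 0.0177]
tcp_rot: [3.138, 0.139, 0.001]
wrist_force: [-0.8, 1.6, 11.3]
width: 0.0601
```

Call:
{"fn": "step_arm", "kwargs": {
  "rows": [
    [[0,0,0.05,0,0,0,0],[0,0,0.15,0,0,0,0],[0,0,0.35,0,0,0,0],[0,0,0.6,0,0,0,0],[0,0,0.85,0,0,0,0],[0,0,1,0,0,0,0]]
  ]
}}

```text
clock: 27.17
tcp_pos: [0.404, -0.3195, 0.1201]
tcp_rot: [3.137, 0.139, 0.002]
wrist_force: [0.2, 0.1, -0.9]
width: 0.0595
```

Call:
{"fn": "step_arm", "kwargs": {
  "rows": [
    [[0,0.15,0.3,0,0,0,0],[0,0.4,0.6,0,0,0,0],[0,0.7,0.8,0,0,-0.03,0],[0,1,0.9,0,0,-0.05,0]]
  ]
}}

```text
clock: 27.5
tcp_pos: [0.404, -0.2187, 0.2103]
tcp_rot: [3.138, 0.074, 0.005]
wrist_force: [0.7, -0.2, -1.1]
width: 0.0601
```

Call:
{"fn": "step_arm", "kwargs": {
  "rows": [
    [[0.02,0.33,0,0,0,-0.02,0],[0.04,0.66,0,0,0,-0.04,0],[0.05,1,0,0,0,-0.06,0]]
  ]
}}

```text
clock: 27.75
tcp_pos: [0.4083, -0.1177, 0.2082]
tcp_rot: [3.141, 0.001, 0.002]
wrist_force: [1.3, 0.2, -0.8]
width: 0.0596
```

Call:
{"fn": "step_arm", "kwargs": {
  "rows": [
    [[0.02,0.33,0,0,0,-0.02,0],[0.04,0.66,0,0,0,-0.04,0],[0.05,1,0,0,0,-0.06,0]]
  ]
}}

```text
clock: 28.0
tcp_pos: [0.4132, -0.0176, 0.208]
tcp_rot: [3.141, -0.073, 0.001]
wrist_force: [1.2, 0.7, -0.8]
width: 0.0595
```

Call:
{"fn": "step_arm", "kwargs": {
  "rows": [
    [[0.02,0.33,0,0,0,-0.02,0],[0.04,0.66,0,0,0,-0.04,0],[0.05,0.9,0,0,0,-0.06,0],[0.05,0.9,0,0,0,-0.06,0],[0.05,0.9,0,0,0,-0.06,0]]
  ]
}}

```text
clock: 28.42
tcp_pos: [0.4183, 0.0719, 0.2077]
tcp_rot: [3.138, -0.14, 0.001]
wrist_force: [0.1, -0.5, -1.3]
width: 0.0596
```

```bash
python3 - <<'E'
from bench import vision,monitor
from h import *
s=monitor.observe();t=s['tcp_pos'];print(t,2*np.degrees(np.arctan2(s['tcp_rot'][1],s['tcp_rot'][0])),s['wrist_force'],s['width'])
for n in ['wrist','scene']: snap(vision,n,n+'16')
B=[(rect((.431,.308),.196,.086,-8,.012),(0,0,255))]
a=overlay('wrist16',B,(60,40,320,240),3,'pics/o16.png')
b=overlay('scene16',B,(240,110,330,190),6,'pics/o16s.png')
E
```

```text
[0.41828679 0.07187652 0.20770183] -5.12432165681885 [ 0.13041253 -0.45645878 -1.26637191] 0.05956813981025019
```

View pics/o16.png

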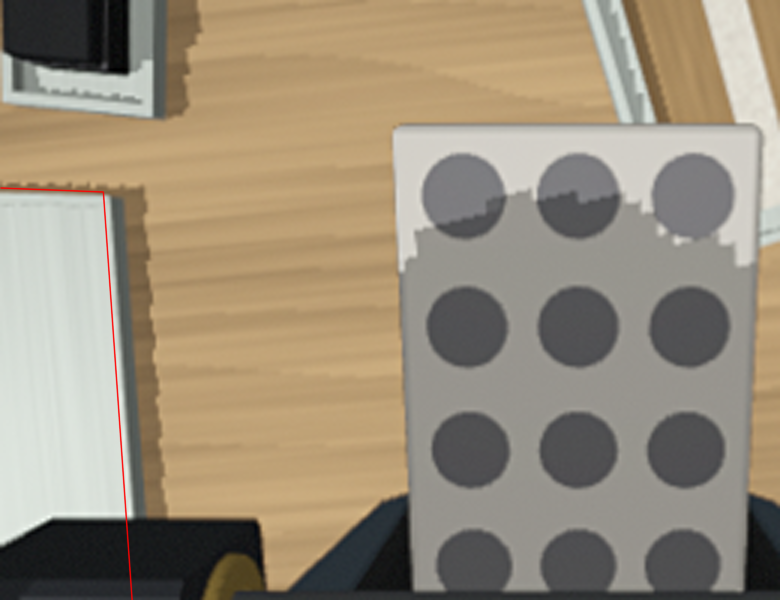

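View pics/o16s.png

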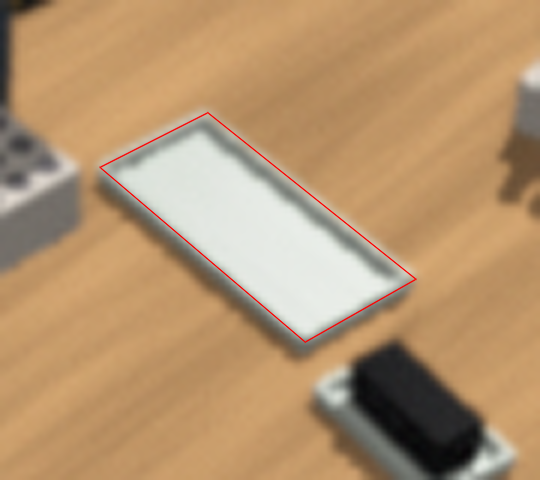

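```bash
python3 - <<'E'
from h import *
d=load('scene16')
uv=(np.array([(98,167),(206,113),(413,281),(304,344)])+.5)/6-.5+[240,110]
P=onz(d,uv,.012)[:,:2];print(P.round(4),P.mean(0),[np.linalg.norm(P[i]-P[i-1]).round(4) for i in range(4)])
for a,b in [(2,1),(3,0)]: print(np.degrees(np.arctan2(*(P[a]-P[b])[::-1])))
d=load('wrist16')
uv=(np.array([(107,193),(134,515),(0,190)])+.5)/3-.5+[60,40]
P=onz(d,uv,.012)[:,:2];print(P,np.degrees(np.arctan2(*(P[0]-P[1])[::-1])),np.degrees(np.arctan2(*(P[2]-P[0])[::-1])))
d=load('wrist9');uv=np.array([(89,375),(239,369)])/2.2+[130,0]
print(onz(d,uv,.012))
E
```

```text
[[0.3274 0.2783]
 [0.3398 0.363 ]
 [0.5342 0.3344]
 [0.5231 0.2501]] [0.43112217 0.3064488 ] [np.float64(0.1977), np.float64(0.0856), np.float64(0.1965), np.float64(0.085)]
-8.394836359399719
-8.224083283419832
[[0.52132544 0.25024055]
 [0.38788044 0.26654081]
 [0.52690273 0.29360175]] -6.9641591254441835 82.6706337987726
[[0.53356538 0.33543665 0.012     ]
 [0.52064992 0.25058288 0.012     ]]
```

Call:
{"fn": "step_arm", "kwargs": {
  "rows": [
    [[0.02,0.2,0,0,0,-0.02,0],[0.04,0.5,0,0,0,-0.04,0],[0.06,0.8,0,0,0,-0.064,0],[0.06,1,0,0,0,-0.064,0]]
  ]
}}

```text
clock: 28.85
tcp_pos: [0.4251, 0.1717, 0.2075]
tcp_rot: [-3.133, 0.228, -0.001]
wrist_force: [0.6, -1.0, -1.3]
width: 0.0597
```

Call:
{"fn": "step_arm", "kwargs": {
  "rows": [
    [[0.02,0.33,0,0,0,0,0],[0.04,0.66,-0.1,0,0,0,0],[0.06,0.9,-0.3,0,0,0,0],[0.067,1,-0.6,0,0,0,0],[0.067,1,-0.9,0,0,0,0]]
  ]
}}

```text
clock: 29.27
tcp_pos: [0.4325, 0.2723, 0.1168]
tcp_rot: [-3.132, 0.223, -0.004]
wrist_force: [0.9, -1.9, -1.4]
width: 0.0604
```

Call:
{"fn": "step_arm", "kwargs": {
  "rows": [
    [[0,0.2,-0.1,0,0,0,0],[0,0.345,-0.3,0,0,0,0],[0,0.345,-0.5,0,0,0,0],[0,0.345,-0.55,0,0,0,0],[0,0.345,-0.55,0,0,0,0],[0,0.345,-0.55,0,0,0,0]]
  ]
}}

```text
clock: 29.77
tcp_pos: [0.4317, 0.3046, 0.0627]
tcp_rot: [3.133, -0.225, -0.0]
wrist_force: [0.0, 0.3, -1.0]
width: 0.0597
```

```bash
python3 - <<'E'
from bench import vision,monitor
from h import *
s=monitor.observe();t=s['tcp_pos'];print(t,2*np.degrees(np.arctan2(s['tcp_rot'][1],s['tcp_rot'][0])),s['wrist_force'],s['width'])
for n in ['wrist','scene','side']: snap(vision,n,n+'17')
zb=t[2]-.0175;c=(.4305,.3066)
B=[(rect(c,.196,.086,-8,.012),(0,0,255)),(rect(c,.17,.06,-8,zb),(0,255,255)),(rect(c,.17,.06,-8,zb+.04),(0,255,0))]
a=overlay('wrist17',B,(120,20,380,220),3,'pics/o17.png')
b=overlay('scene17',B,(240,100,320,175),5,'pics/o17s.png')
c=overlay('side17',B,(140,120,240,200),4,'pics/o.png')
cv2.imwrite('pics/o17s.png',np.hstack([b[:320],c]))
E
```

```text
[0.4317039  0.30455502 0.06269839] -8.231881804881509 [ 0.03828107  0.28956586 -0.96648881] 0.05972512042084548
```

View pics/o17.png

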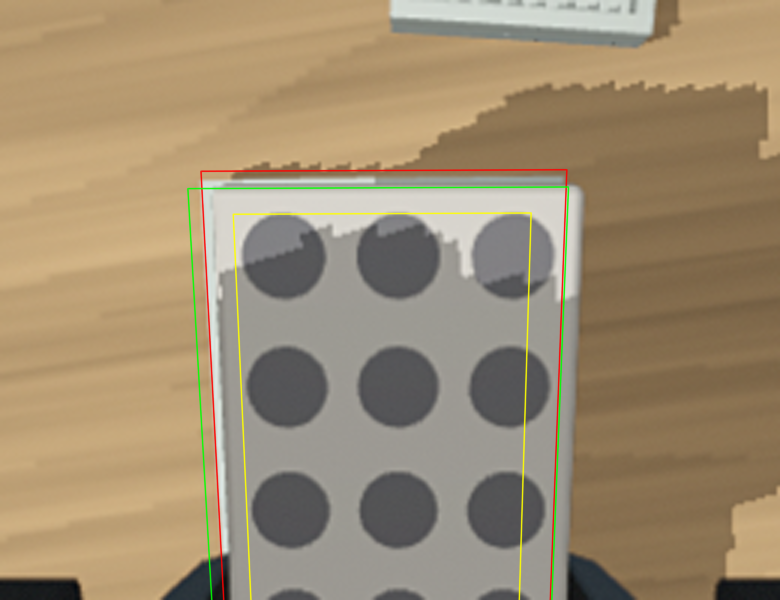

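View pics/o17s.png

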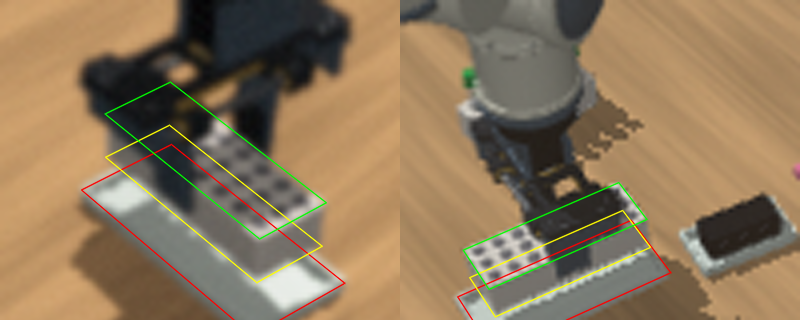

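Call:
{"fn": "step_arm", "kwargs": {
  "rows": [
    [[-0.007,0.018,-0.05,0,0,0,0],[-0.007,0.018,-0.15,0,0,0,0],[-0.007,0.018,-0.25,0,0,0,0],[-0.007,0.018,-0.33,0,0,0,0],[-0.007,0.018,-0.37,0,0,0,0],[-0.007,0.018,-0.38,0,0,0,0],[-0.007,0.018,-0.38,0,0,0,0]]
  ]
}}

```text
clock: 30.5
tcp_pos: [0.4303, 0.3071, 0.0235]
tcp_rot: [3.133, -0.224, -0.001]
wrist_force: [0.0, 0.1, -1.2]
width: 0.0598
```

Call:
{"fn": "step_arm", "kwargs": {
  "rows": [
    [[0,0,-0.01,0,0,0,0],[0,0,-0.01,0,0,0,0],[0,0,-0.01,0,0,0,0]]
  ]
}}

```text
clock: 30.75
tcp_pos: [0.4307, 0.3073, 0.0234]
tcp_rot: [-3.133, 0.224, -0.001]
wrist_force: [0.3, -0.4, -0.9]
width: 0.06
```

```bash
python3 - <<'E'
from bench import vision,monitor
from h import *
s=monitor.observe();t=s['tcp_pos'];print(t,s['wrist_force'],s['width'])
for n in ['wrist']: snap(vision,n,n+'18')
zb=.004;c=(.4300,.3062)
B=[(rect(c,.196,.086,-8,.012),(0,0,255)),(rect(c,.17,.06,-8,zb+.04),(0,255,0))]
a=overlay('wrist18',B,(120,20,380,220),3,'pics/o18.png')
E
```

```text
[0.43071299 0.30731094 0.02335525] [ 0.33682573 -0.43003789 -0.8708999 ] 0.06001487444012102
```

View pics/o18.png

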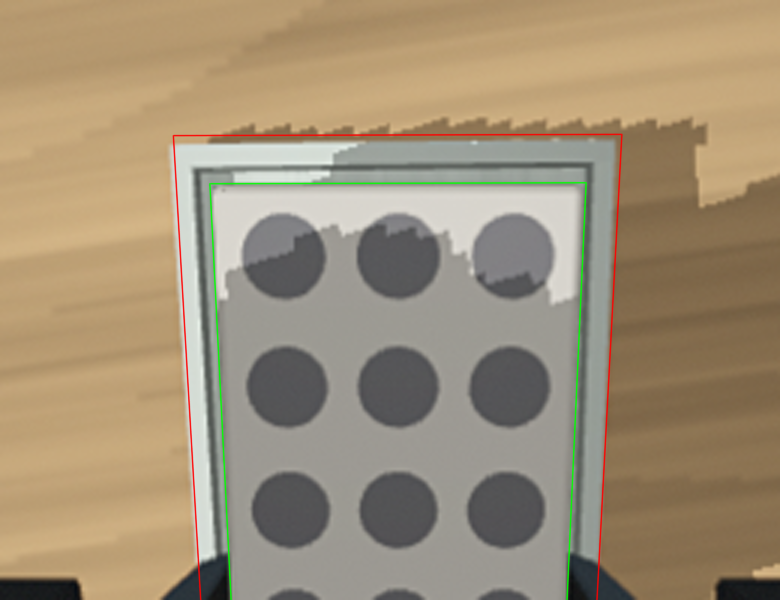

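Call:
{"fn": "step_arm", "kwargs": {
  "rows": [
    [[-0.01,0.003,-0.01,0,0,0,0],[-0.01,0.003,-0.01,0,0,0,0],[-0.01,0.003,-0.01,0,0,0,0]]
  ]
}}

```text
clock: 31.05
tcp_pos: [0.4295, 0.3075, 0.0221]
tcp_rot: [3.134, -0.224, -0.0]
wrist_force: [-0.1, 0.2, -0.6]
width: 0.0598
```

Call:
{"fn": "step_arm", "kwargs": {
  "rows": [
    [[0,0,-0.01,0,0,0,0],[0,0,-0.01,0,0,0,0],[0,0,-0.01,0,0,0,0]]
  ]
}}

```text
clock: 31.3
tcp_pos: [0.4296, 0.3076, 0.0215]
tcp_rot: [-3.133, 0.223, -0.001]
wrist_force: [-1.9, -1.8, 7.7]
width: 0.06
```

Seated (about 8 N). Release, lift, back away.

Call:
{"fn": "step_arm", "kwargs": {
  "rows": [
    [[0,0,0.005,0,0,0,0.6],[0,0,0.005,0,0,0,0.6],[0,0,0.005,0,0,0,0.6],[0,0,0.01,0,0,0,0.6],[0,0,0.2,0,0,0,0.6],[0,0,0.5,0,0,0,0.6],[0,0,0.9,0,0,0,0.6],[0,0,1,0,0,0,0.6]]
  ]
}}

```text
clock: 31.97
tcp_pos: [0.4312, 0.3085, 0.1256]
tcp_rot: [-3.131, 0.223, -0.007]
wrist_force: [1.9, 1.4, 1.7]
width: 0.0731
```

Call:
{"fn": "step_arm", "kwargs": {
  "rows": [
    [[-0.2,-0.3,0.4,0,0,0,0.7],[-0.4,-0.6,0.8,0,0,0,0.7],[-0.4,-0.7,1,0,0,0,0.7],[-0.4,-0.7,1,0,0,0,0.7],[-0.4,-0.7,1,0,0,0,0.7]]
  ]
}}

```text
clock: 32.38
tcp_pos: [0.3902, 0.2371, 0.223]
tcp_rot: [-3.132, 0.225, -0.006]
wrist_force: [0.7, -0.4, 0.9]
width: 0.0774
```

```bash
python3 - <<'E'
from bench import vision,monitor
from h import *
s=monitor.observe();t=s['tcp_pos'];print(t,s['wrist_force'],s['width'])
for n in ['wrist','scene','side']: snap(vision,n,n+'19')
c=(.4295,.3066);B=[]
for cc,l,w,y,h,L,W in [(c,.17,.06,-8,.044,.196,.086),((.538,.003),.096,.058,13,.049,.122,.084),((.6065,.2458),.08,.034,-11.1,.036,.106,.06)]:
    B+=[(rect(cc,L,W,y,.012),(0,0,255)),(rect(cc,l,w,y,h),(0,255,0))]
B+=[(circ((.5848,-.271),.022,.031),(0,255,0))]
a=overlay('wrist19',B,(0,0,512,240),1.5,'pics/o19.png')
b=overlay('scene19',B,(150,110,370,300),3.5,'pics/o19s.png')
b=overlay('side19',[],(0,0,512,384),1.5,'pics/o19d.png')
E
```

```text
[0.39020038 0.23712604 0.22304473] [ 0.65175299 -0.40976488  0.89014562] 0.07735473829994433
```

View pics/o19.png

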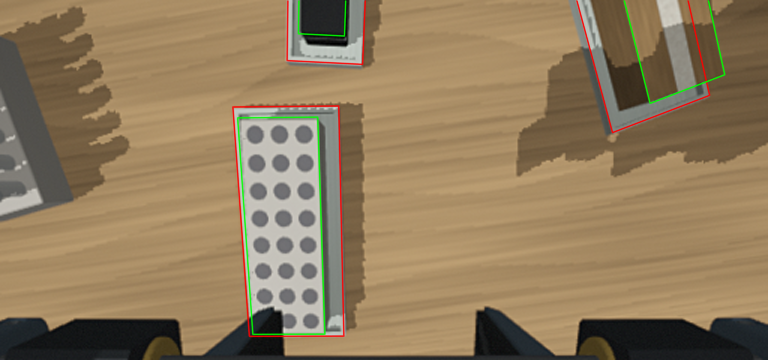

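View pics/o19s.png

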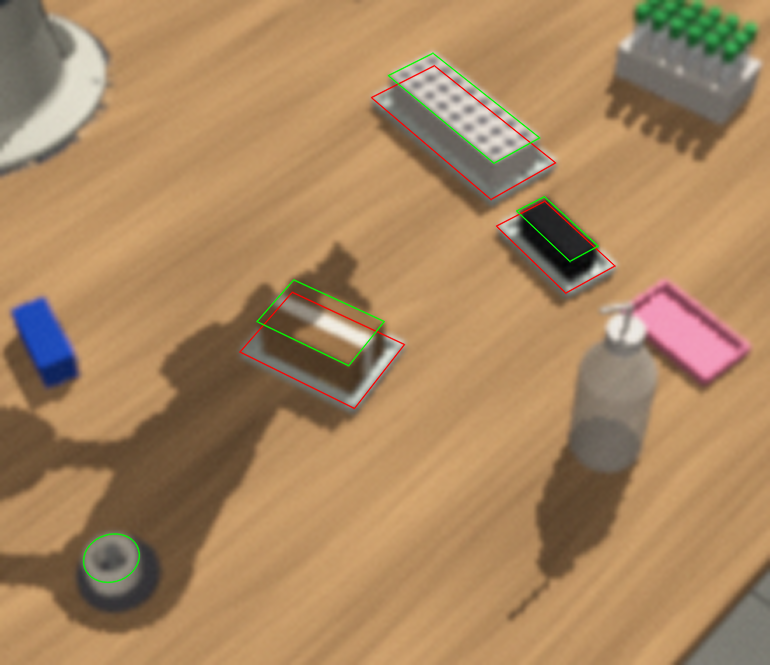

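All four things sit in their places, flat and centred to within about 1–2 mm. The bottle and sample rack haven't moved, and the gripper is clear. Handing in.

```bash
python3 - <<'E'
from bench import hand_in, monitor
print(monitor.observe()['clock'], hand_in())
E
```

```text
the job is handed in; nothing more can be done
32.5333 None
```

I took the stack apart from the top down and put each thing straight in its place: the tape roll over its post, then the slide box, the carton and the empty rack in their trays. I handed in at 32.5 s, with the gripper open and well clear.

- **Placing:** In the last wrist and scene pictures, all four things match my position overlays, lying flat and centred to about 1–2 mm.
- **Setting down:** The slide box stayed level and was lowered in steps of about 1 mm. The contact force was about 10 N for the slide box, 11 N for the carton and 8 N for the rack.
- **Bystanders:** The gripper never went near the wash bottle or the sample rack, and neither looked moved in the last pictures.
- **Disagreements:** My estimates of the rack tray's centre differed by about 1–2 mm between pictures, and I went with the closest wrist view. The tape first looked tilted in the gripper, but the overlay showed it was level and partly hidden by the fingers.

No check failed.

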